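# Feed a dish carrier along the fence under a dish reader's head with a push stick

### The job

Take the orange-handled push stick from its sloping rest and, touching the blue dish carrier with nothing but the stick, first square the carrier up against the fence of the dish reader. Then feed it along the fence, kept against it, under the white reading head until it is fully home at the end stop with the spring ball clicked into its side notch and the dish still in its seat. Lay the stick back in its rest, without bumping the reader with the robot or shifting the other things on the bench.

Things in the scene. Friction and masses are not known exactly. Their poses are not given: they have to be found in the camera images.
- reader: Dish reader, fixed. Grey base plate 190 x 400 x 8 mm with a fence, an end stop and a white reading head over one end of the lane. Origin at bench level; z up; the plate spans x -85 to 105, y -200 to 200 mm, its top at z = 8. The carrier is fed along -y. End stop: face at y = -190. Black guide cheek 24 mm high: face at x = -36 from y = -94 to -198, flared out from y = -72.
- fence_face (a point): a point on the fence's guiding face (reader frame x = 50, y = 50, z = 22 mm). The dark steel fence, with a white slippery plastic facing strip, runs along the reader's y from y = -198 to 192 mm; the face looks to -x; 16 mm thick, top at z = 36 mm. Friction is about 0.2 on the strip and 0.6 elsewhere; a badly askew carrier squares up best when pressed at the end that lags.
- head_mouth (a point): middle of the lower front edge of the reading head (reader frame x = 10, y = -68, z = 80 mm). The head spans x -58 to 105, y -68 to -198, z 80 to 205 mm, its lens reaches down to z = 62; the column stands behind the fence. The home carrier's tail is 32 mm inside this edge: reach in with the stick slanted about 40 degrees, the gripper leaning back to +y, clear of the tall front.
- reader_home (a point): where the carrier's origin is when it is flush on the fence and against the end stop: reader frame x = 10, y = -145, z = 8 mm; the carrier's axes are then parallel to the reader's.
- catch (a joint): steel spring ball (14 mm) in the guide cheek at reader y = -146, 9 mm above the plate. Value in m: 0 = fully out (tip at x = -25 mm), grows as it is pushed back into the cheek; about 0.005 while it rides on the carrier's side, about 0.001 when clicked into the side notch. Spring 1 N at 0, 2.8 N at 0.005. Getting it past the bevelled nose and into the notch takes a push of 5 to 12 N.
- carrier: Blue dish carrier, loose on the plate, 0.24 to 0.39 kg. Origin: centre of its underside; z up; x -40 to 40, y -45 to 45 mm; nose at -y, tail +y, fence side +x. 14 mm thick; tail bar (y 34 to 45) 20 mm high. V notch 16 wide, 5 mm deep in the middle of the -x side takes the spring ball; nose bevelled on the -x side. Starts 16 to 40 mm short of home in x and askew by up to 0.25 rad.
- carrier_slot (a point): middle of the floor of the push slot in the carrier's tail (carrier frame x = -10, y = 35, z = 11 mm). The slot is 10 mm deep, open upward and to the tail, 28 mm wide at the mouth, 16 mm at the floor. The stick's 14 mm ball tip fits in: its centre is then 7 mm from the floor. The slot's sides let the stick also press the tail sideways to the fence.
- carrier_seat (a point): centre of the dish's seat in the carrier (carrier frame x = 0, y = -6, z = 14 mm), inside a 5 mm high metal curb of 67 mm inner diameter, 74 mm outer; the dish's origin is here when seated.
- petri_dish: covered petri dish, 63 mm across, 16 mm tall, loose in the carrier's seat; origin at the centre of its underside.
- push_stick: Push stick, 0.12 kg, 134 mm long overall. Origin: centre of its black 14 mm ball tip; z runs from the tip up the stick to the handle. Steel rod 12 mm thick, collars 14 mm at z = 61 and 18 mm at z = 82, orange handle from z = 83 to 127 mm, 14 mm thick along x, 22 mm wide along y. In the rest it leans 40 degrees from vertical, its top towards the rest's +y.
- stick_grip (a point): middle of the orange handle (z = 105 mm on the stick): grip it here across the 14 mm thickness (the stick's x), the fingers pointing down along the stick, firmly (60 N or more), so that it does not turn in the grip.
- stick_rest: Stick rest, fixed: dark base 74 x 100 x 10 mm with a black trough sloping 40 degrees from vertical, its upper end towards +y, open above. Trough 20 mm wide inside, walls 12 mm high over its floor, reaching 70 mm up the stick, a toe at its foot. Origin: centre of the underside, z up. The stick comes out and goes back by straight vertical motion.
- rest_seat (a point): where the centre of the stick's ball tip lies when the stick is in its rest (rest frame x = 0, y = -30, z = 24 mm); the stick's axes are then the rest's turned by -40 degrees about x.
- beaker_250: bystander: empty glass beaker, 72 mm wide, 97 mm tall
- sample_jar_1: bystander: closed glass jar with a black lid, 66 mm wide, 90 mm tall
- weight_200: bystander: grey calibration weight with a neck, 29 mm wide, 52 mm tall
- timer: bystander: white kitchen-type timer with three buttons, 66 x 66 x 19 mm, lying on its back
- ring_cutter_1: bystander: plain metal ring cutter, 63 mm across, 33 mm tall
Not all that is in view belongs to the job. Leave any turquoise or yellow look-alike of the stick_rest alone.

How it is judged:
By the outcome, as a careful person would: the job done as asked, in the order asked, and still so for the second after the job is handed in, with the robot touching nothing.
It also fails if it takes over 72 s, if anything falls off the work surface, if the arm or the gripper's body presses on something with over 40 N, if the wrist force passes 120 N, or if a joint passes its speed limit or range.

### The arm

A 6-joint arm with a two-finger parallel gripper is mounted at the origin on a cart in front of the work surface, level with it; the furniture and walls round the work are solid. World frame = base frame: x ahead of the robot, y to its left, z up, the work surface at z = 0. Lengths are in m, angles in rad, forces in N, time in s.
With the tool pointing down it reaches from about 0.325 to 0.925 m from the base axis. Payload 3.1 kg.
Tool frame: the origin (TCP) lies at the very end of the fingers, on their centre line; the grasp point (between the pads) lies 19 mm behind it; z points along the fingers, y is the line along which they close (so a half turn about z gives the same grasp; the last joint's range is limited). The gripper opens to 85 mm and grips with 20 to 120 N. Pads are 22 mm wide; open, the fingers measure 114 mm over their backs; the gripper's body (76 mm by 85 mm) begins 54 mm behind the grasp point. The pads swing forward as they close: fully open they stand 13 mm farther back than shut.
Start: joints at [1.189, 0.217, 1.613, -0, 1.311, -0.112], TCP at [0.167, 0.602, 0.201] pointing down, gripper open.
Joint ranges: [-2.75, 2.75], [-0.78, 2.1], [0.31, 2.55], [-1.13, 4.27], [0.13, 2.63], [-2.58, 2.58]. Speed limits (rad/s): [2.79, 2.79, 3.14, 3.14, 3.14, 3.14].

### API

Orientations are given as a unit quaternion [w, x, y, z].
In Python, from plant import env gives the robot as it stands.
- The arm moves only by the shell command python3 -m creep 'ROWS' [FORCE]. ROWS is JSON, a list of rows, each a list of 5 numbers: the opening, from -1 (shut) to 1 (fully open), then the shift along the world's x, y, z in m, then the turn about the world's z in rad. In form: [[jaw, tx, ty, tz, spin], ...]. A call has 1 to 8 rows; each row shifts and turns the commanded pose from where the row before left it; what a row does not reach is not made up. A row lasts 1/12 s, in which the tool goes at most 41.7 mm and 7.16 degrees, less where a joint would pass 70% of its speed; a pose out of reach is approached as far as the arm can. A call with a gripper value outside its range is refused whole. The fingers move at their own pace and stop on an object; FORCE is the grip in N (left out, the last holds). Time passes only in rows, so rows that do not move let the fingers close. It gives the time, the measured TCP pose, the force, the opening and the grip force at its end, in the units of the state.
- env.observe(): the state, without advancing time (a new reading comes with each control period).
- env.camera(name): name is "side" or "top"; returns a dict with "color" (384x512x3 uint8, red, green, blue), "z_map" (384x512 float32, m along the optical axis (not along the pixel's ray), 0 where there is no reading), "fx", "fy", "cx", "cy" (pixels), "dist" ([k1, k2, p1, p2, k3] as OpenCV has them; the pictures are not rectified), "eye" and "rotation" of the camera in the world. Camera axes: x right, y up, looking along -z (the intrinsics and any distortion apply to the point x, -y, -z); pixel columns grow to the right and rows downward; lengths in m; the calibration is good to about 2 mm. A picture is of the moment at which its call begins.
- env.hand_in(): hands the job in; it is judged then, once.
The state is a dict: "t": time; "q": joint angles; "dq": joint speeds; "tau": joint torques, N m; "position": TCP position; "tcp_rot": TCP orientation; "ft_force": force on the tool from outside, world axes, zero at the start; "wrist_torque": the same for the moment, N m; "grip_width": finger opening in m; "finger_force": force on a finger pad.
Only numpy, scipy, OpenCV 4.12 (cv2) and the standard library are available. Lean on these libraries where they do the work, as an engineer would, in place of code of your own. Each camera call takes 0.05 s, during which the arm holds its last target. There are 200 camera calls.

## Working session

There is one attempt and no reset: what is moved stays moved. The work goes in short steps, Python scripts to look and compute and a shell command to move; the robot and the scene stay as the last step left them, time stands still between calls to the robot, and variables do not carry over. Pictures are saved under pics/ and viewed, at most 10 in all, crops included, and the job is handed in when it is done.

```bash
ls; mkdir -p pics; cat > h.py <<'E'
import numpy as np, cv2
from plant import env
def cam(n):
    c=env.camera(n); c['K']=np.array([[c['fx'],0,c['cx']],[0,c['fy'],c['cy']],[0,0,1.]]); c['D']=np.array(c['dist'],float)
    c['R']=np.array(c['rotation']); 
    if c['R'].shape!=(3,3):
        from scipy.spatial.transform import Rotation as Ro
        q=c['R'];c['R']=Ro.from_quat([q[1],q[2],q[3],q[0]]).as_matrix()
    c['eye']=np.array(c['eye']); return c
def cloud(c):
    h,w=c['z_map'].shape
    uv=np.stack(np.meshgrid(np.arange(w),np.arange(h)),-1).reshape(-1,1,2).astype(float)
    n=cv2.undistortPoints(uv,c['K'],c['D']).reshape(h,w,2); z=c['z_map'].astype(float)
    P=np.stack([n[...,0]*z,-n[...,1]*z,-z],-1)@c['R'].T+c['eye']
    P[z==0]=np.nan; return P
def ray(c,u,v,zw):
    n=cv2.undistortPoints(np.array([[[u,v]]],float),c['K'],c['D'])[0,0]
    d=c['R']@np.array([n[0],-n[1],-1]); return c['eye']+d*(zw-c['eye'][2])/d[2]
def proj(c,X):
    p=(np.atleast_2d(X)-c['eye'])@c['R']; p=p*[1,-1,-1]
    return cv2.projectPoints(p,np.zeros(3),np.zeros(3),c['K'],c['D'])[0].reshape(-1,2)
def save(c,f,box=None,s=1):
    im=c['color'][...,::-1]
    if box: u0,v0,u1,v1=box; im=im[v0:v1,u0:u1]
    cv2.imwrite('pics/'+f,cv2.resize(im,None,fx=s,fy=s,interpolation=cv2.INTER_CUBIC))
E
python3 - <<'E'
from h import *
print(env.observe())
for n in('top','side'):
    c=cam(n); save(c,n+'0.png',None,1.5); np.savez(n+'0.npz',**c); print(n,c['eye'],c['R'].round(3).tolist(),c['fx'],c['dist'])
E
```

```text
pics
{'t': 0.0, 'q': array([ 1.18877268e+00,  2.17747470e-01,  1.61495015e+00,  2.06716030e-05,
        1.31130670e+00, -1.12217752e-01]), 'dq': array([-0.00120203, -0.00024943,  0.00108178, -0.00078638,  0.00065295,
       -0.00168805]), 'tau': array([-3.26280642e-04, -3.96848595e+01, -3.03849721e+01, -3.39346971e-04,
        9.74402705e-03,  4.24595612e-05]), 'position': array([0.16623643, 0.60155602, 0.19996415]), 'tcp_rot': array([-3.04646337e-04,  1.34496684e-01,  9.90913310e-01, -1.16676004e-03]), 'ft_force': array([-0.97487906, -0.49359219,  0.49403247]), 'wrist_torque': array([0.03761618, 0.01128283, 0.03980736]), 'finger_force': 0.0, 'grip_width': 0.08538193404209432}
top [ 0.33715243 -0.02415184  1.31475191] [[-0.01, 0.991, -0.136], [-1.0, -0.013, -0.026], [-0.028, 0.135, 0.99]] 381.93478709919594 [-0.05701264  0.          0.          0.          0.        ]
side [0.97452918 0.67541816 1.11828662] [[-0.841, -0.423, 0.338], [0.541, -0.648, 0.536], [-0.008, 0.634, 0.773]] 449.70598614129267 [-0.00591449  0.          0.          0.          0.        ]
```

View pics/top0.png

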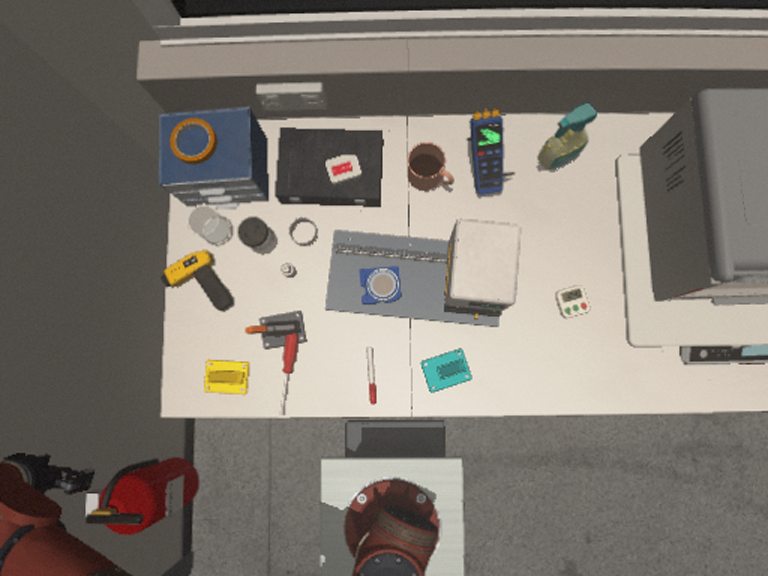

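View pics/side0.png

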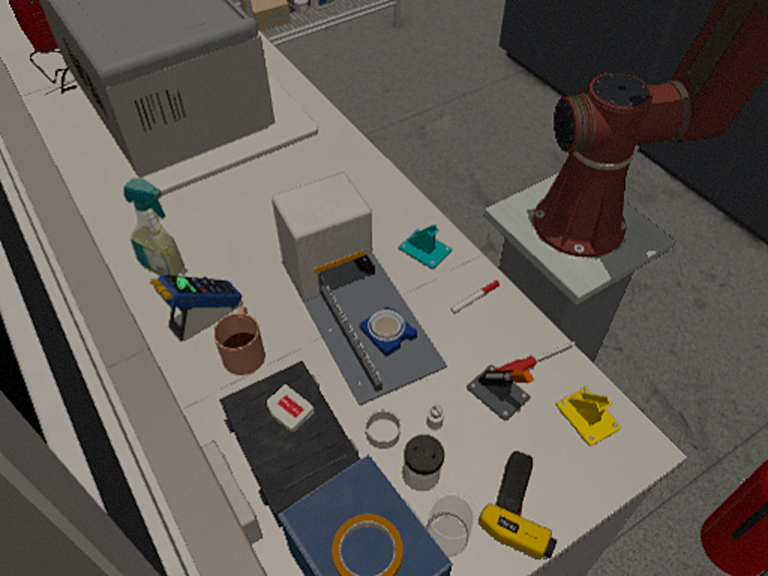

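Top view (768x576 view): orange-handled stick at (255,329) in the dark rest at (283,330). Possible mistakes: yellow rest (227,377), turquoise rest (446,369), red screwdriver (290,355), red/white pen (371,375). By the description I choose the dark rest with the orange handle. The carrier is at (381,285), the head at (485,262).

```bash
cat > m.py <<'E'
from h import *
def load(n): 
    d=np.load(n+'0.npz'); return {k:d[k] for k in d.files}
top,side=load('top'),load('side')
E
python3 - <<'E'
from m import *
for n,c in(('top',top),('side',side)):
    P=cloud(c); hsv=cv2.cvtColor(c['color'],cv2.COLOR_RGB2HSV); H,S,V=[hsv[...,i].astype(int) for i in range(3)]
    x,y,z=P[...,0],P[...,1],P[...,2]
    reg=(x>.2)&(x<.75)&(y>-.5)&(y<.5)
    b=reg&(abs(z)<.003); print(n,'bench z',np.nanmedian(z[reg&(S<40)&(V>150)&(z<.02)]))
    blue=reg&(H>105)&(H<125)&(S>130)&(z<.06)&(x<.6)
    print('blue',blue.sum(),np.nanmedian(P[blue],0),[np.nanpercentile(P[blue],q,axis=0).round(3) for q in(3,97)], cv2.minAreaRect((P[blue][:,:2]*1000).astype(np.float32)))
    plate=reg&(z>.004)&(z<.013)&(S<60)&(V>60)&(V<150)&(x>.3)&(abs(y-0)<.3)&(y<.15)
    m=cv2.morphologyEx(plate.astype(np.uint8),cv2.MORPH_OPEN,np.ones((3,3)))>0
    print('plate',m.sum(),np.nanmedian(P[m],0),cv2.minAreaRect((P[m][:,:2]*1000).astype(np.float32)))
    org=reg&(H>5)&(H<16)&(S>150)&(z>.03)&(y>.1)&(y<.4)&(x<.4)
    Q=P[org]; print('orange',len(Q),np.median(Q,0), np.linalg.svd(Q-Q.mean(0))[2][0].round(3) if len(Q) else 0,[np.nanpercentile(Q,q,axis=0).round(3) for q in(3,97)])
    ht=reg&(z>.19)&(z<.22)&(S<60); print('head',ht.sum(),np.nanmedian(P[ht],0),cv2.minAreaRect((P[ht][:,:2]*1000).astype(np.float32)))
    base=reg&(z>.005)&(z<.016)&(V<110)&(y>.15)&(y<.32)&(x>.2)&(x<.4)
    print('base',base.sum(),np.nanmedian(P[base],0),cv2.minAreaRect((P[base][:,:2]*1000).astype(np.float32)))
save(top,'c1.png',(140,130,365,275),3.5)
save(side,'c2.png',(180,120,380,300),4)
E
```

```text
top bench z -0.00016398133767092649
blue 5 [ 0.56801843 -0.01617667  0.02188762] [array([ 0.522, -0.019,  0.017]), array([0.572, 0.054, 0.028])] ((561.07763671875, 9.596309661865234), (96.70338439941406, 45.384883880615234), 57.39175796508789)
plate 2305 [ 0.5480384  -0.02184795  0.00795323] ((556.6370849609375, -57.37664794921875), (394.846435546875, 187.7291259765625), 83.65787506103516)
orange 0 [nan nan nan] 0 [array([nan, nan, nan]), array([nan, nan, nan])]
head 2378 [ 0.55348661 -0.19202302  0.20419225] ((556.06005859375, -193.289794921875), (131.02175903320312, 163.717041015625), 83.45511627197266)
base 3 [0.39670259 0.28213579 0.01329629] ((394.8768005371094, 249.55523681640625), (69.20925903320312, 0.37486720085144043), 86.66531372070312)
side bench z -0.0010523817259199264
blue 277 [0.55783174 0.05471934 0.02082825] [array([ 0.492, -0.031,  0.01 ]), array([0.583, 0.245, 0.035])] ((518.466064453125, 157.80137634277344), (639.4073486328125, 138.9650421142578), 88.42903137207031)
plate 1571 [0.58101762 0.0759956  0.00702002] ((566.7376098632812, 4.909393310546875), (271.157958984375, 190.05056762695312), 83.44456481933594)
orange 0 [nan nan nan] 0 [array([nan, nan, nan]), array([nan, nan, nan])]
head 1832 [ 0.56367748 -0.18178941  0.20251009] ((558.9208984375, -190.4802703857422), (132.18655395507812, 162.89739990234375), 83.12464141845703)
base 10 [0.35156982 0.24103548 0.01118835] ((327.4563293457031, 248.45652770996094), (161.51483154296875, 36.56971740722656), 17.33274269104004)
  return _methods._mean(a, axis=axis, dtype=dtype,
  ret = um.true_divide(
  return np.nanmean(a, axis, out=out, keepdims=keepdims)
```

View crops.

View pics/c1.png

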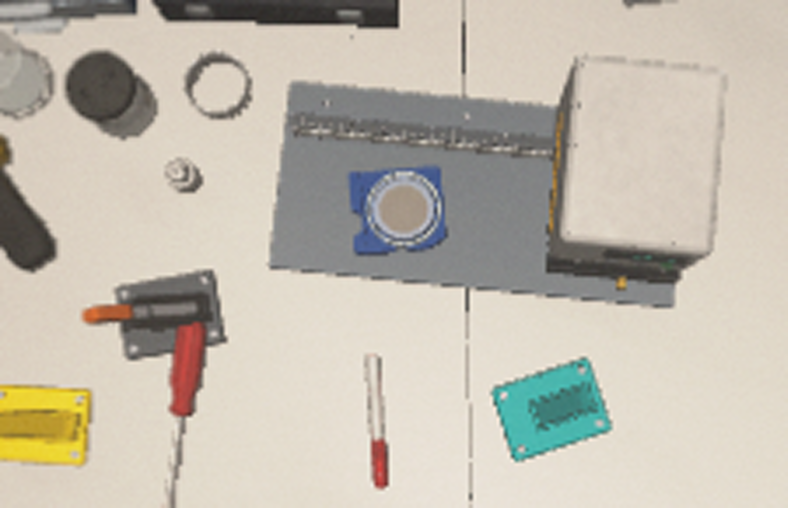

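View pics/c2.png

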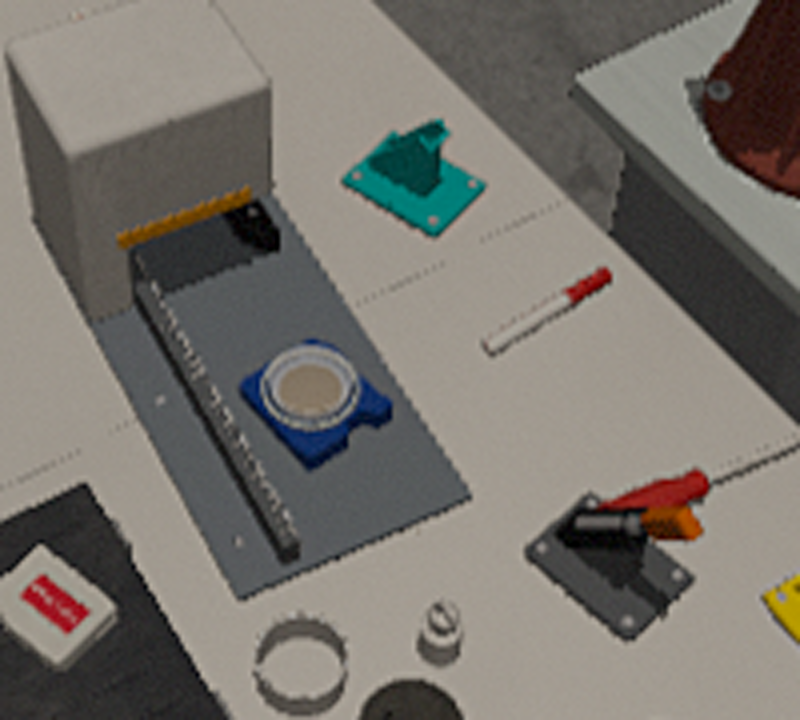

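Crops: rest base corners (115,287),(213,271),(224,340),(128,358) in the top crop, with the orange handle to the left (+y). The dark rest is confirmed. The screwdriver handle overlaps the base's near edge. The carrier is askew with its slot end to the left.

```bash
cat > fit.py <<'E'
from m import *
from scipy.optimize import minimize
def T(p,L):
    c,s=np.cos(p[2]),np.sin(p[2]); L=np.atleast_2d(L)
    return np.c_[p[0]+c*L[:,0]-s*L[:,1],p[1]+s*L[:,0]+c*L[:,1],L[:,2]]
a=np.linspace(0,2*np.pi,40)
car=[[x,y,z] for x,y,z in [(-40,-37,0),(-32,-45,0),(40,-45,0),(40,45,0),(-40,45,0),(-40,-37,14),(-32,-45,14),(40,-45,14),(40,45,20),(-40,45,20),(40,34,20),(-40,34,20)]]
car+= [[37*np.cos(t),-6+37*np.sin(t),19] for t in a]+[[31.5*np.cos(t),-6+31.5*np.sin(t),30] for t in a]
car=np.array(car)/1000+[0,0,.008]
def carmask(c,ctr=None):
    hsv=cv2.cvtColor(c['color'],cv2.COLOR_RGB2HSV).astype(int); m=((abs(hsv[...,0]-113)<10)&(hsv[...,1]>120)).astype(np.uint8)
    P=np.argwhere(m)[:,::-1].astype(float)
    g=proj(c,[ctr[0],ctr[1],.02])[0]; P=P[np.linalg.norm(P-g,axis=1)<45]
    o=np.zeros(m.shape,np.uint8); cv2.fillConvexPoly(o,cv2.convexHull(P.astype(np.int32)),1); return o
def fitcar(cs,p0):
    S=8; ms=[carmask(c,p0) for c in cs]
    def f(p):
        e=0
        for c,m in zip(cs,ms):
            u=proj(c,T(p,car)); o=np.zeros(m.shape,np.float32)
            h=cv2.convexHull(u.astype(np.float32))
            g=np.zeros((m.shape[0]*4,m.shape[1]*4),np.uint8); cv2.fillConvexPoly(g,np.round((h+.5)*4*16-8).astype(np.int32),1,shift=4)
            o=cv2.resize(g.astype(np.float32),(m.shape[1],m.shape[0]),interpolation=cv2.INTER_AREA)
            e+=abs(o-m).sum()/m.sum()
        return e
    best=min((minimize(f,p0,method='Nelder-Mead',options=dict(initial_simplex=np.array([p0]*4)+s*np.array([[0,0,0],[.01,0,0],[0,.01,0],[0,0,.15]]))) for s in(1,-1)),key=lambda r:r.fun)
    return best.x,best.fun
def rig(L,W):
    L=np.array(L)[:,:2];W=np.array(W)[:,:2];l=L.mean(0);w=W.mean(0);A=(L-l);B=(W-w)
    t=np.arctan2((A[:,0]*B[:,1]-A[:,1]*B[:,0]).sum(),(A*B).sum()); R=np.array([[np.cos(t),-np.sin(t)],[np.sin(t),np.cos(t)]])
    p=w-R@l; return np.r_[p,t],(W-(L@R.T+p)).round(4).tolist()
E
python3 - <<'E'
from fit import *
ct=lambda u,v:(u/3.5-.5+140+.14,v/3.5-.5+130+.14); cs=lambda u,v:(u/4-.5+180+.12,v/4-.5+120+.12)
L=np.array([[37,50],[37,-50],[-37,-50],[-37,50]])/1000
print('rest top',rig(L,[ray(top,*ct(*k),.01) for k in((115,287),(213,271),(224,340),(128,358))]))
print('rest side',rig(L,[ray(side,*cs(*k),.01) for k in((630,640),(527,552),(590,495),(693,578))]))
L=np.array([[105,200],[-85,200],[-85,-200]])/1000
print('reader top',rig(L,[ray(top,*ct(*k),.008) for k in((290,83),(270,267),(672,305))]))
L=np.array([[105,200],[-85,200]])/1000
print('reader side',rig(L,[ray(side,*cs(*k),.008) for k in((241,600),(470,497))]))
p0=np.r_[ray(top,*ct(402,208),.03)[:2],0]
for n in([top],[side],[top,side]): print('carrier',fitcar(n,p0))
for c,n in((top,'top'),(side,'side')):
    hsv=cv2.cvtColor(c['color'],cv2.COLOR_RGB2HSV).astype(int); m=(abs(hsv[...,0]-10)<7)&(hsv[...,1]>140)
    P=np.argwhere(m)[:,::-1]; q=(165,250,185,320) if n=='top' else (330,235,365,265)
    q=(160,210,180,228) if n=='top' else q
    s=(P[:,0]>q[0])&(P[:,0]<q[2])&(P[:,1]>q[1])&(P[:,1]<q[3]); P=P[s]; print(n,'orange px',len(P),P.min(0),P.max(0),P.mean(0))
E
```

```text
rest top (array([0.44009272, 0.24670987, 0.16972541]), [[-0.0008, -0.0003], [-0.003, 0.0007], [0.0018, 0.0017], [0.002, -0.0021]])
rest side (array([0.44221943, 0.25033436, 0.18420337]), [[-0.0018, -0.0027], [-0.0035, 0.0023], [0.0021, 0.003], [0.0031, -0.0025]])
reader top (array([ 0.5479182 , -0.05818094, -0.10540741]), [[-0.0018, -0.0008], [0.0011, -0.0015], [0.0007, 0.0023]])
reader side (array([ 0.55133355, -0.05695045, -0.10281048]), [[-0.0027, 0.0003], [0.0027, -0.0003]])
carrier (array([0.53968522, 0.02085167, 0.09316454]), np.float64(0.14756317689530685))
carrier (array([ 0.53768657,  0.01705883, -0.01390001]), np.float64(0.3350259291270527))
carrier (array([0.53844376, 0.02047434, 0.05937053]), np.float64(0.4931198886701259))
top orange px 46 [164 217] [177 221] [170.39130435 219.04347826]
side orange px 118 [331 244] [355 256] [347.07627119 250.12711864]
```

```bash
sed -i 's/^car+=.*$//' fit.py; python3 - <<'E'
from fit import *
for n,q in((top,'top'),(side,'side')):
    r=fitcar([n],np.array([.539,.02,.08])); print('carrier',q,r)
    for z in(.108,.112): print('orange',z,ray(n,*((170.4,219.) if q=='top' else (347.1,250.1)),z))
im=[]
rest=np.array([.441,.2485,.177]); rd=np.array([.549,-.0573,-.109]); car0=fitcar([top],np.array([.539,.02,.08]))[0]
for c,b in((top,(150,140,330,260)),(side,(205,150,385,300))):
    s=4.; k=cv2.resize(c['color'][b[1]:b[3],b[0]:b[2],::-1],None,fx=s,fy=s,interpolation=cv2.INTER_CUBIC)
    def pl(p,L,col,cl=True): cv2.polylines(k,[np.round((proj(c,T(p,np.array(L)/1000))+.5-[b[0],b[1]])*s).astype(np.int32)],cl,col,1)
    pl(rest,[[37,50,10],[37,-50,10],[-37,-50,10],[-37,50,10]],(0,255,0)); sn,cn=np.sin(.698),np.cos(.698)
    pl(rest,[[0,-30,24],[0,-30+127*sn,24+127*cn]],(255,255,0),False)
    pl(rd,[[105,200,8],[-85,200,8],[-85,-200,8],[105,-200,8]],(0,255,0)); pl(rd,[[50,192,36],[50,-60,36]],(0,0,255),False)
    pl(rd,[[-58,-68,80],[105,-68,80],[105,-68,205],[-58,-68,205]],(0,0,255))
    pl(car0,[[40,45,28],[-40,45,28],[-40,-45,22],[40,-45,22]],(0,255,255))
    im.append(k[:480] if len(im)==0 else k)
cv2.imwrite('pics/o1.png',im[0]); cv2.imwrite('pics/o2.png',im[1])
E
```

```text
carrier top (array([0.53977213, 0.0206122 , 0.11034611]), np.float64(0.14688628158844766))
orange 0.108 [0.43399589 0.28373572 0.108     ]
orange 0.112 [0.43367489 0.28271517 0.112     ]
carrier side (array([0.53802868, 0.01670659, 0.01300881]), np.float64(0.34329083837510804))
orange 0.108 [0.43575916 0.28426698 0.108     ]
orange 0.112 [0.4378923  0.28581565 0.112     ]
```

View pics/o1.png

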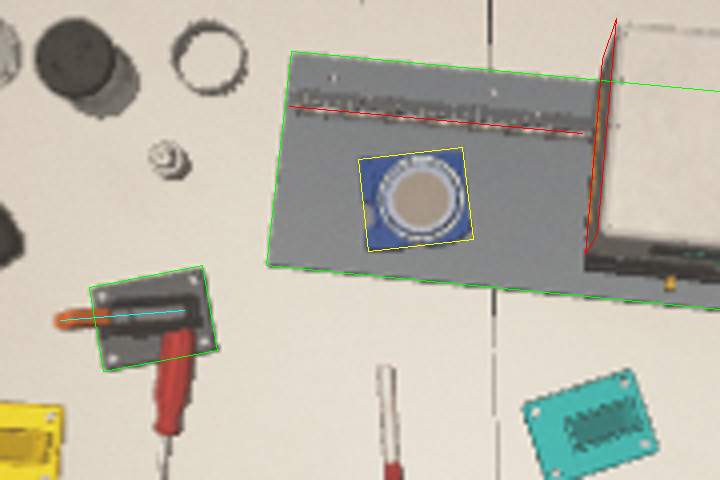

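View pics/o2.png

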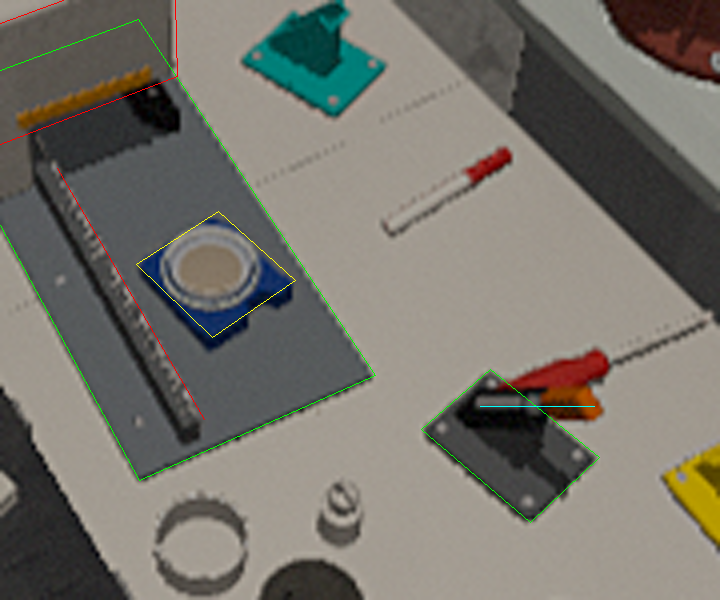

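Overlay: the outlines of the rest, plate and carrier land on the picture within about 2 px, and the stick line runs along the orange handle. Moving to the grasp.

```bash
cat > st.py <<'E'
from h import *
from scipy.spatial.transform import Rotation as R
o=env.observe(); q=o['tcp_rot']; M=R.from_quat([q[1],q[2],q[3],q[0]]).as_matrix()
print('t%.2f'%o['t'],o['position'].round(4),'yaw_y',np.arctan2(M[1,1],M[0,1]).round(4),'zdir',M[:,2].round(3),'F',o['ft_force'].round(1),'w%.4f f%.0f'%(o['grip_width'],o['finger_force']),'q',o['q'].round(2))
E
python3 -m creep '[[1,0.022,-0.026,0,-0.094],[1,0.022,-0.026,0,-0.094],[1,0.022,-0.026,0,-0.094],[1,0.022,-0.026,0,-0.094],[1,0.022,-0.026,0,-0.094],[1,0.022,-0.026,0,-0.094],[1,0.022,-0.026,0,-0.094],[1,0.022,-0.026,0,-0.094]]' 100
python3 -m creep '[[1,0.022,-0.026,0,-0.094],[1,0.022,-0.026,0,-0.094],[1,0.022,-0.026,0,-0.094],[1,0.022,-0.026,0,-0.094],[1,0,0,0,0]]'; python3 st.py
```

```text
t: 0.77
position: [0.343, 0.3928, 0.2008]
tcp_rot: [-0.0, 0.491, 0.871, -0.0]
ft_force: [0.6, 0.7, 0.2]
grip_width: 0.0848
finger_force: 0.0
t: 1.18
position: [0.4338, 0.286, 0.201]
tcp_rot: [0.002, 0.646, 0.763, -0.001]
ft_force: [0.6, 1.1, 0.2]
grip_width: 0.0851
finger_force: 0.0
t1.18 [0.4338 0.286  0.201 ] yaw_y 0.1648 zdir [ 0.002 -0.003 -1.   ] F [0.6 1.1 0.2] w0.0851 f0 q [ 0.45 -0.01  1.86 -0.    1.29  0.29]
```

```bash
python3 -m creep '[[1,-0.001,0.008,-0.03,0.012],[1,0,0,-0.03,0],[1,0,0,-0.03,0],[1,0,0,-0.019,0],[1,0,0,0,0],[1,0,0,0,0]]'; python3 st.py; python3 - <<'E'
from h import *
c=cam('side'); save(c,'g1.png',(290,170,410,270),6)
E
```

```text
t: 1.68
position: [0.4279, 0.298, 0.0909]
tcp_rot: [-0.001, 0.638, 0.77, -0.002]
ft_force: [-0.1, -0.6, 0.6]
grip_width: 0.0853
finger_force: 0.0
t1.68 [0.4279 0.298  0.0909] yaw_y 0.1857 zdir [-0.004 -0.002 -1.   ] F [-0.1 -0.6  0.6] w0.0853 f0 q [0.47 0.13 1.94 0.   1.08 0.29]
```

View pics/g1.png

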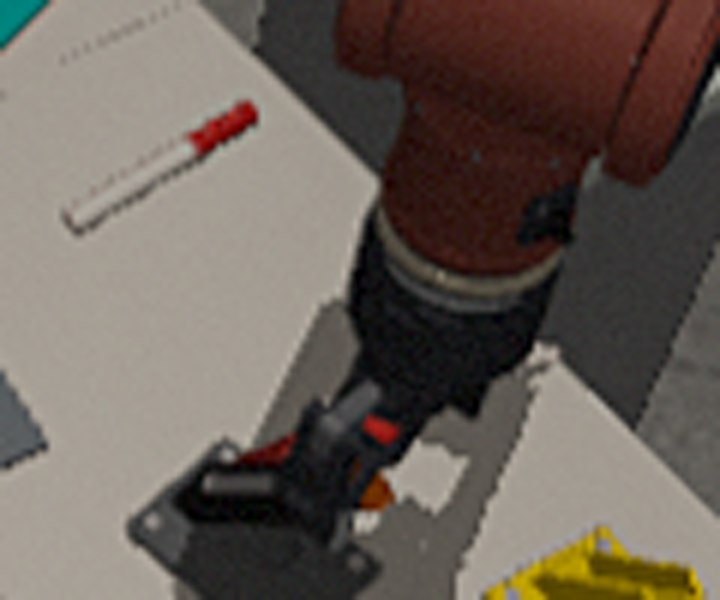

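The fingers straddle the orange handle, with the screwdriver behind them. Settled 5 mm off in x, so I correct that and close.

```bash
python3 -m creep '[[1,0.005,-0.004,0.001,-0.006],[1,0,0,0,0],[-1,0,0,0,0],[-1,0,0,0,0],[-1,0,0,0,0],[-1,0,0,0,0],[-1,0,0,0,0],[-1,0,0,0,0]]' 110; python3 st.py;  python3 -m creep '[[-1,0,0,0,0],[-1,0,0,0,0],[-1,0,0,0,0],[-1,0,0,0,0]]'; python3 st.py
```

```text
t: 2.4
position: [0.4344, 0.2944, 0.0933]
tcp_rot: [-0.0, 0.641, 0.768, -0.0]
ft_force: [-1.0, -0.6, 1.4]
grip_width: 0.0126
finger_force: 22.0
t2.40 [0.4344 0.2944 0.0933] yaw_y 0.1791 zdir [-0. -0. -1.] F [-1.  -0.6  1.4] w0.0126 f22 q [0.46 0.13 1.94 0.   1.08 0.28]
t: 2.73
position: [0.4346, 0.2946, 0.0935]
tcp_rot: [-0.0, 0.641, 0.767, 0.0]
ft_force: [-0.9, 0.5, 2.0]
grip_width: 0.0047
finger_force: 108.0
t2.73 [0.4346 0.2946 0.0935] yaw_y 0.179 zdir [ 0.  0. -1.] F [-0.9  0.5  2. ] w0.0047 f108 q [0.46 0.13 1.94 0.   1.08 0.28]
```

```bash
python3 - <<'E'
from h import *
c=cam('side');d=cam('top'); save(c,'g2.png',(310,190,390,270),7); save(d,'g3.png',(130,180,230,250),7)
a=cv2.imread('pics/g2.png');b=cv2.imread('pics/g3.png')
a=cv2.resize(a,(420,420));b=cv2.resize(b,(380,266)); b=cv2.copyMakeBorder(b,0,154,0,0,cv2.BORDER_CONSTANT)
cv2.imwrite('pics/g4.png',np.hstack([a,b]))
E
```

```text
(no output)
```

View pics/g4.png

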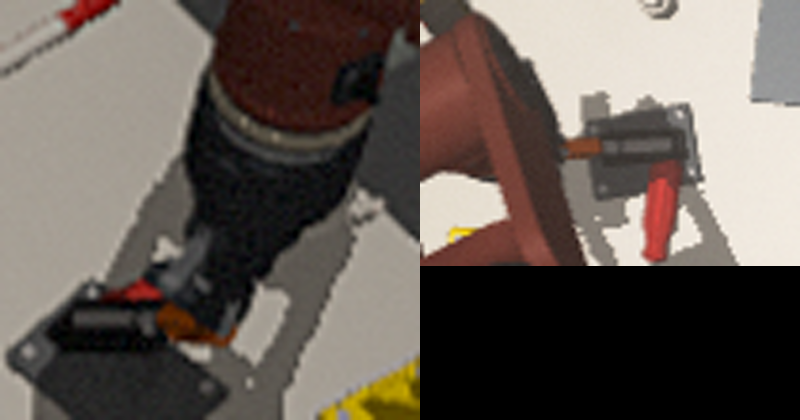

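Width 4.7 mm with 108 N is too narrow for a 14 mm handle, so the grip is doubtful. I open and recheck where the handle lies.

```bash
python3 -m creep '[[1,0,0,0,0],[1,0,0,0,0],[1,0,0,0,0],[1,0,0,0,0],[1,0,0,0,0],[1,0,0,0,0],[1,0,0,0.03,0],[1,0,0,0.03,0]]';python3 -m creep '[[1,0,0.02,0.03,0],[1,0,0.04,0,0],[1,0,0.04,0,0],[1,0,0.04,0,0],[1,0,0,0,0]]'; python3 - <<'E'
from h import *
c=cam('side');d=cam('top')
for c,b,n,z in((c,(325,235,370,265),'side',.108),(d,(160,210,182,228),'top',.108)):
    hsv=cv2.cvtColor(c['color'],cv2.COLOR_RGB2HSV).astype(int); m=(abs(hsv[...,0]-10)<7)&(hsv[...,1]>140)
    P=np.argwhere(m)[:,::-1];s=(P[:,0]>b[0])&(P[:,0]<b[2])&(P[:,1]>b[1])&(P[:,1]<b[3]);P=P[s];print(n,len(P),P.min(0),P.max(0),P.mean(0),ray(c,*P.mean(0),z))
    Q=cloud(c)[P[:,1],P[:,0]]; print(np.nanpercentile(Q,[5,50,95],axis=0).round(4))
save(d,'g5.png',(140,190,240,250),6)
E
```

```text
t: 3.5
position: [0.4322, 0.2932, 0.1513]
tcp_rot: [-0.001, 0.641, 0.767, -0.003]
ft_force: [0.3, 1.1, -0.5]
grip_width: 0.0855
finger_force: 0.0
t: 3.92
position: [0.4341, 0.4407, 0.1835]
tcp_rot: [-0.001, 0.639, 0.769, 0.002]
ft_force: [0.2, -1.0, -0.4]
grip_width: 0.0855
finger_force: 0.0
side 107 [332 247] [354 256] [346.3271028 250.6728972] [0.43858212 0.28450332 0.108     ]
[[0.4325 0.2659 0.0882]
 [0.4402 0.2864 0.1134]
 [0.4449 0.302  0.1261]]
top 51 [164 217] [177 221] [169.74509804 218.60784314] [0.43527341 0.28587933 0.108     ]
[[0.4273 0.2678 0.0974]
 [0.4353 0.2856 0.1174]
 [0.4405 0.3008 0.1254]]
```

```bash
python3 st.py; python3 -m creep '[[1,0,-0.04,0,0],[1,0,-0.04,0,0],[1,0,-0.04,0,0],[1,0,-0.022,-0.02,0],[1,0,0,-0.03,0],[1,0,0,-0.023,0],[1,0,0,0,0],[1,0,0,0,0]]'; python3 st.py
```

```text
t4.02 [0.434  0.4354 0.1827] yaw_y 0.1816 zdir [-0.001 -0.001 -1.   ] F [0.3 0.1 0.2] w0.0854 f0 q [ 0.67  0.21  1.65 -0.    1.28  0.49]
t: 4.68
position: [0.433, 0.2905, 0.109]
tcp_rot: [-0.001, 0.642, 0.767, -0.002]
ft_force: [0.2, -0.0, 0.8]
grip_width: 0.0852
finger_force: 0.0
t4.68 [0.433  0.2905 0.109 ] yaw_y 0.1775 zdir [-0.004 -0.002 -1.   ] F [ 0.2 -0.   0.8] w0.0852 f0 q [ 0.46  0.1   1.93 -0.    1.11  0.28]
```

```bash
python3 -m creep '[[1,0.001,0.001,-0.019,0],[1,0,0,0,0],[-1,0,0,0,0],[-1,0,0,0,0],[-1,0,0,0,0],[-1,0,0,0,0],[-1,0,0,0,0],[-1,0,0,0,0]]' 110;  python3 -m creep '[[-1,0,0,0,0],[-1,0,0,0,0],[-1,0,0,0,0],[-1,0,0,0,0]]'; python3 st.py; python3 -m creep '[[-1,0,0,0.01,0],[-1,0,0,0.01,0],[-1,0,0,0.02,0],[-1,0,0,0.03,0],[-1,0,0,0.03,0],[-1,0,0,0,0]]'; python3 st.py; python3 - <<'E'
from h import *
c=cam('side'); save(c,'g6.png',(270,150,390,270),5)
E
```

```text
t: 5.35
position: [0.4358, 0.2936, 0.0919]
tcp_rot: [0.0, 0.641, 0.768, 0.0]
ft_force: [-0.3, 1.1, 2.8]
grip_width: 0.0122
finger_force: 26.8
t: 5.68
position: [0.4361, 0.2939, 0.092]
tcp_rot: [0.0, 0.641, 0.767, 0.001]
ft_force: [0.2, 1.5, 3.8]
grip_width: 0.0064
finger_force: 107.3
t5.68 [0.4361 0.2939 0.092 ] yaw_y 0.179 zdir [ 0.001  0.001 -1.   ] F [0.2 1.5 3.8] w0.0064 f107 q [0.46 0.13 1.94 0.   1.08 0.28]
t: 6.18
position: [0.4397, 0.2953, 0.199]
tcp_rot: [0.003, 0.641, 0.767, 0.006]
ft_force: [1.2, -0.1, 1.0]
grip_width: 0.007
finger_force: 106.8
t6.18 [0.4397 0.2953 0.199 ] yaw_y 0.1791 zdir [ 0.011  0.005 -1.   ] F [ 1.2 -0.1  1. ] w0.0070 f107 q [ 0.46  0.01  1.85 -0.    1.27  0.28]
```

View pics/g6.png

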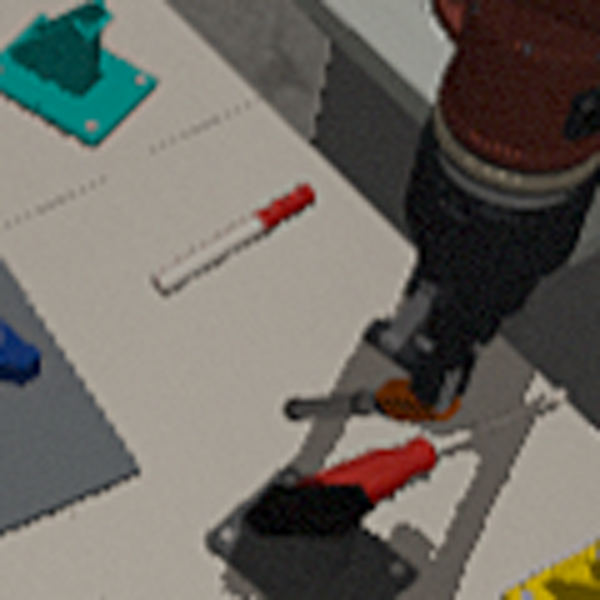

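Grip holds: the stick is lifted with its ball tip at crop (295,408), and the screwdriver and rest are undisturbed. Next I measure the tip relative to the TCP.

```bash
python3 - <<'E'
from h import *
o=env.observe(); print(o['position'].round(4))
side=cam('side'); top=cam('top')
g=np.array([.4465,.2205,.131])
for n,c in(('side',side),('top',top)):
    P=cloud(c); s=(np.linalg.norm(P-g,axis=2)<.03); Q=P[s]; u=np.argwhere(s)[:,::-1]
    print(n,'pred px',proj(c,g)[0].round(1),len(Q)); 
    if len(Q): 
        y=Q[:,1]; print(np.c_[u,(Q*1000).round(0)][np.argsort(y)][:14].astype(int).tolist())
# body extents in tool frame
t=o['position']; a=.179; P=np.concatenate([cloud(c).reshape(-1,3) for c in(side,top)])-t
P=P[np.linalg.norm(P[:,:2],axis=1)<.08]; ex=np.array([np.cos(a),np.sin(a)]); ey=np.array([-np.sin(a),np.cos(a)])
for z in(.03,.06,.075,.085,.095,.105,.115,.125,.14):
    k=P[abs(P[:,2]-z)<.005]; print(z,len(k),'close-dir',np.nanpercentile(k[:,:2]@ex,[1,99]).round(4),'stick-dir',np.nanpercentile(k[:,:2]@ey,[1,99]).round(4))
E
```

```text
[0.4385 0.2947 0.1963]
side pred px [329.5 230. ] 37
[[328, 230, 449, 218, 130], [327, 231, 453, 218, 128], [327, 232, 452, 219, 124], [328, 231, 451, 220, 129], [327, 233, 453, 220, 122], [329, 230, 448, 220, 132], [328, 232, 452, 222, 127], [330, 230, 447, 222, 133], [329, 231, 451, 224, 134], [329, 232, 450, 224, 128], [328, 233, 454, 224, 128], [328, 234, 454, 225, 124], [329, 233, 451, 225, 126], [330, 231, 450, 226, 136]]
top pred px [188.6 214.2] 36
[[190, 214, 447, 217, 128], [190, 215, 444, 217, 127], [190, 216, 441, 217, 124], [189, 215, 444, 219, 131], [189, 214, 448, 220, 127], [189, 216, 441, 220, 125], [189, 217, 439, 221, 123], [189, 213, 451, 221, 123], [188, 215, 444, 222, 133], [188, 216, 441, 223, 129], [188, 217, 438, 223, 129], [188, 214, 448, 223, 126], [188, 213, 451, 224, 121], [187, 214, 447, 225, 136]]
0.03 17 close-dir [-0.0113  0.0125] stick-dir [-0.0096  0.0088]
0.06 17 close-dir [-0.0125  0.0147] stick-dir [-0.0106  0.0106]
0.075 38 close-dir [-0.0373  0.0344] stick-dir [-0.0124  0.0135]
0.085 51 close-dir [-0.0399  0.039 ] stick-dir [-0.0117  0.0125]
0.095 50 close-dir [-0.0288  0.0446] stick-dir [-0.0154  0.0166]
0.105 38 close-dir [-0.0191  0.0518] stick-dir [-0.0156  0.0166]
0.115 79 close-dir [-0.0185  0.0617] stick-dir [-0.0148  0.0169]
0.125 111 close-dir [0.0068 0.062 ] stick-dir [-0.0131  0.019 ]
0.14 64 close-dir [0.0111 0.0439] stick-dir [-0.0097  0.0191]
```

```bash
python3 -m creep '[[-1,0.008,-0.032,0,-0.048],[-1,0.008,-0.032,0,-0.048],[-1,0.008,-0.032,0,-0.048],[-1,0.009,-0.032,0,-0.048],[-1,0.009,-0.032,0,-0.048],[-1,0.009,-0.031,0,-0.048],[-1,0,0,0,0],[-1,0,0,-0.03,0]]'; python3 -m creep '[[-1,0,0,-0.03,0],[-1,0,0,-0.02,0],[-1,0,0,0,0],[-1,0,0,0,0]]'; python3 st.py; cat > tip.py <<'E'
from fit import *
import sys
o=env.observe(); from scipy.spatial.transform import Rotation as R
q=o['tcp_rot']; M=R.from_quat([q[1],q[2],q[3],q[0]]).as_matrix(); a=np.arctan2(M[1,1],M[0,1]); a=(a+np.pi/2)%np.pi-np.pi/2
e1=np.array([np.cos(a-.179),np.sin(a-.179)]); off=np.array([.008,-.0715])
tip=o['position']+np.r_[off[0]*e1[0]-off[1]*e1[1],off[0]*e1[1]+off[1]*e1[0],-.068]
rd=np.array([.549,-.0573,-.109])
def inv(p,x): d=np.array(x)[:2]-p[:2]; c,s=np.cos(p[2]),np.sin(p[2]); return np.array([c*d[0]+s*d[1],-s*d[0]+c*d[1]])*1000
print('yaw',a.round(3),'tip calc',tip.round(4),'reader mm',inv(rd,tip).round(1))
top=cam('top'); g=tip
for n,c in(('side',cam('side')),('top',top)):
    P=cloud(c); dark=c['color'].max(2)<70; s=(np.linalg.norm(P-g,axis=2)<.022)&dark&(P[...,2]>.0105); Q=P[s]
    if len(Q)>5: 
        k=Q[Q[:,1]<np.nanpercentile(Q[:,1],45)]; print(n,len(Q),'ball~',k.mean(0).round(4), 'ymin',np.nanmin(Q[:,1]).round(4))
p0=np.array([float(v) for v in sys.argv[1:4]]) if len(sys.argv)>3 else np.array([.539,.02,.1])
try:
    r,f=fitcar([top],p0); print('carrier',r.round(4),round(f,3),'reader',inv(rd,r).round(1),(r[2]-rd[2]).round(3),'tip in carrier',inv(r,tip).round(1))
except Exception as e: print('carrier fit',e)
E
python3 tip.py
```

```text
t: 7.0
position: [0.4909, 0.1009, 0.1653]
tcp_rot: [0.003, 0.746, 0.666, 0.004]
ft_force: [1.4, 0.2, 0.4]
grip_width: 0.0063
finger_force: 107.0
t: 7.33
position: [0.4835, 0.1024, 0.1085]
tcp_rot: [-0.002, 0.744, 0.668, -0.003]
ft_force: [-0.3, -0.0, -0.9]
grip_width: 0.0067
finger_force: 107.3
t7.33 [0.4835 0.1024 0.1085] yaw_y -0.1088 zdir [-0.007 -0.    -1.   ] F [-0.3 -0.  -0.9] w0.0067 f107 q [0.07 0.05 1.99 0.   1.11 0.18]
yaw -0.109 tip calc [0.4709 0.0316 0.0405] reader mm [-87.3  79.8]
carrier [0.5398 0.0204 0.1212] 0.332 reader [-17.6  76.2] 0.23 tip in carrier [-67.   19.4]
```

```bash
python3 -m creep '[[-1,0.003,0.001,-0.02,0],[-1,0,0,0,0],[-1,0,0,0,0]]'; python3 st.py; sed -i 's/max(2)<70/max(2)<90/; s/<.022)/<.02)/' tip.py; python3 tip.py; python3 st.py
```

```text
t: 7.68
position: [0.4895, 0.1036, 0.092]
tcp_rot: [-0.0, 0.744, 0.668, -0.0]
ft_force: [0.3, 0.0, -1.5]
grip_width: 0.006
finger_force: 107.3
t7.68 [0.4895 0.1036 0.092 ] yaw_y -0.1087 zdir [-0. -0. -1.] F [ 0.3  0.  -1.5] w0.0060 f107 q [ 0.07  0.08  1.99 -0.    1.07  0.18]
yaw -0.109 tip calc [0.4769 0.0328 0.024 ] reader mm [-81.4  81.7]
side 10 ball~ [0.4846 0.0322 0.0222] ymin 0.0287
top 10 ball~ [0.4756 0.0298 0.0258] ymin 0.029
carrier [0.5402 0.0202 0.1185] 0.4 reader [-17.2  76.1] 0.227 tip in carrier [-61.3  20. ]
t7.78 [0.4905 0.1036 0.0928] yaw_y -0.1088 zdir [ 0.002  0.    -1.   ] F [ 0.7  0.1 -0.8] w0.0066 f107 q [ 0.07  0.08  1.99 -0.    1.07  0.18]
```

```bash
python3 -m creep '[[-1,0,0,-0.005,0],[-1,0.004,-0.0005,0,0],[-1,0.004,-0.0005,0,0],[-1,0.004,-0.0005,0,0],[-1,0.004,-0.0004,0,0],[-1,0.003,-0.0003,0,0],[-1,0.003,-0.0003,0,0],[-1,0.003,-0.0003,0,0]]'; python3 st.py;  python3 -m creep '[[-1,0.003,-0.0003,0,0],[-1,0.003,-0.0003,0,0],[-1,0,0,0,0]]'; python3 st.py; python3 tip.py .55 .02 .05
```

```text
t: 8.45
position: [0.514, 0.1008, 0.086]
tcp_rot: [-0.001, 0.745, 0.667, -0.001]
ft_force: [-2.6, 1.0, -0.3]
grip_width: 0.0069
finger_force: 108.8
t8.45 [0.514  0.1008 0.086 ] yaw_y -0.1096 zdir [-0.002  0.001 -1.   ] F [-2.6  1.  -0.3] w0.0069 f109 q [0.06 0.14 1.94 0.   1.07 0.17]
t: 8.7
position: [0.521, 0.0999, 0.0862]
tcp_rot: [0.0, 0.745, 0.668, -0.0]
ft_force: [-1.1, -0.1, -1.1]
grip_width: 0.0065
finger_force: 108.6
t8.70 [0.521  0.0999 0.0862] yaw_y -0.109 zdir [ 0. -0. -1.] F [-1.1 -0.1 -1.1] w0.0065 f109 q [ 0.06  0.15  1.93 -0.    1.07  0.17]
yaw -0.109 tip calc [0.5084 0.029  0.0182] reader mm [-49.8  81.4]
side 39 ball~ [0.5127 0.0302 0.0208] ymin 0.0246
top 28 ball~ [0.5036 0.0262 0.0199] ymin 0.0191
carrier [0.5466 0.0182 0.0724] 0.542 reader [-10.6  74.8] 0.181 tip in carrier [-37.3  13.6]
```

```bash
python3 -m creep '[[-1,0.003,-0.0003,0,0],[-1,0.003,-0.0003,0,0],[-1,0,0,0,0]]'; python3 -m creep '[[-1,0.002,-0.0002,0,0],[-1,0.002,-0.0002,0,0],[-1,0,0,0,0]]';python3 - <<'E'
from fit import *
for n in('top','side'):
    c=cam(n); m=carmask(c,(.555,.018)); hsv=cv2.cvtColor(c['color'],cv2.COLOR_RGB2HSV).astype(int)
    u=proj(c,[.555,.018,.02])[0].astype(int); b=(((abs(hsv[...,0]-113)<10)&(hsv[...,1]>120)))[u[1]-20:u[1]+22,u[0]-26:u[0]+26]
    print(n,u); print('\n'.join(''.join('#' if k else '.' for k in r) for r in b))
E
```

```text
t: 9.05
position: [0.5274, 0.0993, 0.0865]
tcp_rot: [0.0, 0.745, 0.668, 0.0]
ft_force: [-1.6, -0.4, -1.2]
grip_width: 0.0065
finger_force: 108.8
t: 9.3
position: [0.5311, 0.0989, 0.0864]
tcp_rot: [0.0, 0.745, 0.668, 0.0]
ft_force: [-1.3, 1.6, -0.5]
grip_width: 0.0064
finger_force: 108.9
top [254 184]
....................................................
....................................................
....................................................
....................................................
....................................................
....................................................
....................................................
....................................................
....................................................
....................................................
..............##.......##.......###.#.#.............
..............#########............####.............
..............########..............###.............
..............######.................##.............
..............######..................##............
...
[... 2968 characters left out ...]
##.........
................###################.................
.................#################..................
..................###############...................
..................###############...................
...................##############...................
....................############....................
.....................#########......................
......................#####.#.......................
......................#####.........................
.......................##...........................
....................................................
....................................................
....................................................
```

```bash
python3 -m creep '[[-1,0.002,-0.0002,0,0],[-1,0.002,-0.0002,0,0],[-1,0,0,0,0]]'; python3 -m creep '[[-1,0.002,-0.0002,0,0],[-1,0.001,-0.0001,0,0],[-1,0,0,0,0]]';cat > mk.py <<'E'
from fit import *
o=env.observe(); print(o['position'].round(4),o['ft_force'].round(1))
c=cam('top'); hsv=cv2.cvtColor(c['color'],cv2.COLOR_RGB2HSV).astype(int)
import sys
x,y=float(sys.argv[1]),float(sys.argv[2])
u=proj(c,[x,y,.02])[0].astype(int); b=(((abs(hsv[...,0]-113)<10)&(hsv[...,1]>120)))[u[1]-20:u[1]+22,u[0]-26:u[0]+26]
# fence-side edge: topmost blue per column, subpixel with blue weight
r=[(i,np.argmax(b[:,i])) for i in range(b.shape[1]) if b[:20,i].any()]
W=[ray(c,u[0]-26+i,u[1]-20+j-.5,.022)[:2] for i,j in r]; W=np.array(W)
print('\n'.join(''.join('#' if k else '.' for k in q[10:46]) for q in b[6:36]))
rd=np.array([.549,-.0573,-.109]); d=W-rd[:2]; co,s=np.cos(rd[2]),np.sin(rd[2]); print(np.c_[co*d[:,0]+s*d[:,1],-s*d[:,0]+co*d[:,1]].__mul__(1000).round(1).tolist())
E
python3 mk.py .56 .015
```

```text
t: 9.65
position: [0.5351, 0.0986, 0.0864]
tcp_rot: [0.0, 0.745, 0.668, 0.0]
ft_force: [-2.3, -0.1, -1.0]
grip_width: 0.0064
finger_force: 108.8
t: 9.9
position: [0.5379, 0.0982, 0.0864]
tcp_rot: [0.0, 0.745, 0.668, 0.0]
ft_force: [-1.5, 0.5, -0.3]
grip_width: 0.0068
finger_force: 108.9
[0.5379 0.0982 0.0864] [-1.5  0.5 -0.3]
....................................
....................................
....................................
.....##.............................
.....#########..........######......
.....##.#####.............####......
.....######................###......
.....#####..................##......
.....##.##...................#......
.....####....................#......
.....####...........................
....................................
....................................
....................................
....................................
....................................
....................................
....................................
....................................
.............................#......
.............................#......
............................##......
...........................###......
..........................###.......
.........................##.........
......................###...........
....................................
....................................
....................................
....................................
[[40.8, 118.4], [41.1, 114.9], [37.9, 111.1], [38.2, 107.7], [38.5, 104.3], [38.9, 100.8], [39.2, 97.4], [39.5, 93.9], [39.8, 90.5], [43.4, 52.7], [43.7, 49.3], [44.0, 45.9], [44.4, 42.4], [44.7, 39.0], [45.0, 35.6]]
```

```bash
python3 -m creep '[[-1,0.002,-0.0002,0,0],[-1,0.002,-0.0002,0,0],[-1,0,0,0,0]]'; python3 -m creep '[[-1,0.0015,-0.0002,0,0],[-1,0.0015,-0.0001,0,0],[-1,0,0,0,0]]'; python3 mk.py .56 .015
```

```text
t: 10.2
position: [0.5417, 0.0979, 0.0862]
tcp_rot: [-0.0, 0.745, 0.667, -0.0]
ft_force: [-1.7, 1.2, -0.5]
grip_width: 0.0068
finger_force: 108.9
t: 10.45
position: [0.5445, 0.0977, 0.0862]
tcp_rot: [-0.0, 0.745, 0.667, -0.0]
ft_force: [-3.1, 1.0, -1.2]
grip_width: 0.0062
finger_force: 109.3
[0.5445 0.0977 0.0862] [-3.1  1.  -1.2]
....................................
....................................
....................................
.....###########.......##.#.#.......
.....########............######.....
.....#######..............#####.....
.....######.................##......
.....#####..................##......
.....#####...................#......
....................................
....................................
....................................
....................................
....................................
....................................
....................................
....................................
....................................
....................................
.............................#......
............................##......
............................##......
...........................###......
..........................###.......
........................###.........
.......................##...........
....................................
....................................
....................................
....................................
[[40.8, 118.4], [41.1, 114.9], [41.4, 111.5], [41.7, 108.1], [42.0, 104.6], [42.4, 101.2], [42.7, 97.7], [43.0, 94.3], [43.3, 90.9], [43.7, 87.4], [44.0, 84.0], [46.6, 56.5], [46.9, 53.1], [43.7, 49.3], [47.5, 46.2], [44.4, 42.4], [48.2, 39.3], [45.0, 35.6], [45.3, 32.1]]
```

```bash
python3 -m creep '[[-1,0.0015,-0.0002,0,0],[-1,0.0015,-0.0002,0,0],[-1,0,0,0,0]]'; python3 -m creep '[[-1,0.0015,-0.0002,0,0],[-1,0.001,-0.0001,0,0],[-1,0,0,0,0]]'; python3 mk.py .56 .015
```

```text
t: 10.75
position: [0.5477, 0.0973, 0.0863]
tcp_rot: [-0.0, 0.745, 0.667, 0.0]
ft_force: [-2.5, 1.5, -0.2]
grip_width: 0.0061
finger_force: 109.7
t: 11.0
position: [0.5502, 0.097, 0.0863]
tcp_rot: [-0.0, 0.745, 0.667, 0.0]
ft_force: [-4.2, 1.6, 0.5]
grip_width: 0.0062
finger_force: 110.2
[0.5502 0.097  0.0863] [-4.2  1.6  0.5]
....................................
.......#............................
......##.####.......................
.....###.######.........##..........
.....###.####.............#####.....
.....###.###...............####.....
.....######.................###.....
.............................##.....
.............................##.....
..............................#.....
..............................#.....
....................................
....................................
....................................
....................................
....................................
....................................
....................................
.............................#......
.............................#......
............................##......
............................##......
...........................###......
.........................###........
.......................###..........
......................#.............
....................................
....................................
....................................
....................................
[[40.8, 118.4], [44.6, 115.3], [48.4, 112.2], [31.2, 107.0], [45.5, 105.0], [45.9, 101.5], [46.2, 98.1], [46.5, 94.6], [43.3, 90.9], [43.7, 87.4], [46.9, 53.1], [47.2, 49.6], [44.0, 45.9], [44.4, 42.4], [44.7, 39.0], [45.0, 35.6], [45.3, 32.1]]
```

```bash
python3 -m creep '[[-1,0.0015,-0.0002,0,0],[-1,0,0,0,0],[-1,0,0,0,0]]'; python3 -m creep '[[-1,0.001,-0.0001,0,0],[-1,0,0,0,0],[-1,0,0,0,0]]'; python3 mk.py .56 .015
```

```text
t: 11.3
position: [0.5516, 0.0968, 0.0863]
tcp_rot: [-0.0, 0.745, 0.668, 0.0]
ft_force: [-3.6, 1.4, 0.7]
grip_width: 0.006
finger_force: 110.5
t: 11.55
position: [0.5526, 0.0967, 0.0863]
tcp_rot: [-0.0, 0.745, 0.668, 0.0]
ft_force: [-2.6, 1.2, 0.2]
grip_width: 0.0061
finger_force: 110.7
[0.5526 0.0967 0.0863] [-2.6  1.2  0.2]
....................................
.......#............................
......#######.#.##..................
......#########.........##.#........
......##.####.............#####.....
.....###.##................####.....
.........#..................###.....
.............................##.....
..............................#.....
..............................#.....
..............................#.....
..............................#.....
....................................
....................................
....................................
....................................
....................................
....................................
.............................#......
.............................#......
............................##......
............................##......
..........................####......
.........................###........
.......................###..........
........................#...........
....................................
....................................
....................................
....................................
[[33.8, 117.6], [44.6, 115.3], [48.4, 112.2], [45.2, 108.4], [45.5, 105.0], [45.9, 101.5], [46.2, 98.1], [46.5, 94.6], [43.3, 90.9], [47.2, 87.8], [47.8, 80.9], [48.1, 77.5], [46.9, 53.1], [47.2, 49.6], [44.0, 45.9], [47.8, 42.8], [44.7, 39.0], [45.0, 35.6], [45.3, 32.1]]
```

```bash
python3 - <<'E'
from fit import *
rd=np.array([.549,-.0573,-.109])
def inv(W): d=W[:,:2]-rd[:2]; c,s=np.cos(rd[2]),np.sin(rd[2]); return np.c_[c*d[:,0]+s*d[:,1],-s*d[:,0]+c*d[:,1],W[:,2]]*[1000,1000,1000]
o=env.observe(); print(o['position'],inv(o['position'][None]).round(1))
for n in('side','top'):
    c=cam(n); P=cloud(c); hsv=cv2.cvtColor(c['color'],cv2.COLOR_RGB2HSV).astype(int)
    L=inv(P.reshape(-1,3)).reshape(P.shape); bl=(abs(hsv[...,0]-113)<10)&(hsv[...,1]>120); og=(abs(hsv[...,0]-10)<7)&(hsv[...,1]>140)
    box=(L[...,0]>-75)&(L[...,0]<30)&(L[...,1]>50)&(L[...,1]<165)&(L[...,2]>11)&(L[...,2]<130)
    q=L[box&og&(L[...,2]>50)]; print(n,'orange',len(q),np.nanmedian(q,0).round(0) if len(q) else 0)
    k=box&~bl&(c['color'].max(2)<130); v=np.argwhere(k)
    T_=np.c_[v[:,::-1],L[k]].round(0).astype(int)
    T_=T_[np.argsort(T_[:,3])]; print([t for t in T_.tolist() if t[2]<-5 and t[4]<75][:45])
E
```

```text
[0.55254468 0.09664522 0.08627478] [[-13.2 153.4  86.3]]
side orange 12 [-15. 161. 110.]
[[261, 218, -26, 78, 20], [259, 217, -17, 82, 36], [260, 218, -21, 82, 27], [260, 219, -19, 85, 27], [259, 221, -16, 85, 20], [259, 220, -16, 85, 24], [259, 219, -15, 86, 32], [261, 219, -22, 86, 26], [261, 220, -22, 86, 22], [260, 220, -18, 87, 26], [261, 221, -22, 87, 18], [259, 218, -14, 88, 39], [258, 223, -11, 88, 16], [259, 222, -14, 90, 21], [260, 221, -17, 90, 24], [258, 221, -10, 91, 30], [261, 222, -19, 92, 20], [258, 222, -9, 92, 27], [259, 223, -12, 93, 22], [260, 222, -14, 94, 27], [276, 218, -69, 94, 11], [258, 224, -6, 97, 25], [260, 224, -13, 98, 22], [258, 226, -6, 99, 18], [260, 223, -12, 99, 29], [259, 224, -9, 99, 26], [259, 225, -9, 100, 22], [275, 221, -61, 103, 13], [262, 230, -11, 115, 14], [263, 231, -12, 119, 13], [280, 229, -61, 134, 11], [284, 230, -70, 142, 11], [279, 235, -47, 153, 14]]
top orange 0 0
[[261, 190, -18, 50, 23], [260, 194, -32, 52, 22], [259, 194, -32, 56, 19], [258, 194, -31, 59, 14], [258, 191, -22, 60, 23], [257, 194, -32, 63, 17], [257, 191, -22, 6
[... 257 characters left out ...]
 [253, 193, -30, 77, 14], [252, 199, -50, 78, 14], [252, 196, -41, 79, 21], [252, 192, -27, 80, 21], [252, 193, -31, 80, 22], [252, 195, -37, 80, 13], [252, 191, -25, 80, 27], [252, 190, -21, 81, 25], [251, 196, -42, 82, 22], [251, 195, -38, 82, 24], [251, 197, -44, 82, 18], [251, 194, -35, 83, 21], [251, 191, -25, 84, 25], [251, 190, -21, 84, 23], [251, 193, -31, 84, 18], [251, 192, -28, 84, 22], [250, 196, -43, 85, 28], [251, 189, -18, 85, 23], [250, 195, -39, 86, 28], [250, 197, -45, 86, 18], [250, 194, -35, 86, 25], [250, 192, -28, 87, 19], [250, 193, -32, 87, 23], [250, 190, -22, 87, 30], [250, 191, -24, 88, 19], [250, 188, -15, 88, 25], [250, 189, -19, 88, 30], [249, 195, -39, 89, 21]]
```

```bash
python3 - <<'E'
from h import *
c=cam('side');d=cam('top')
f=lambda c,b:cv2.resize(c['color'][b[1]:b[3],b[0]:b[2],::-1],(400,400),interpolation=cv2.INTER_CUBIC)
cv2.imwrite('pics/h1.png',np.hstack([f(c,(210,170,290,250)),f(d,(215,150,285,220))]))
E
```

```text
(no output)
```

View pics/h1.png

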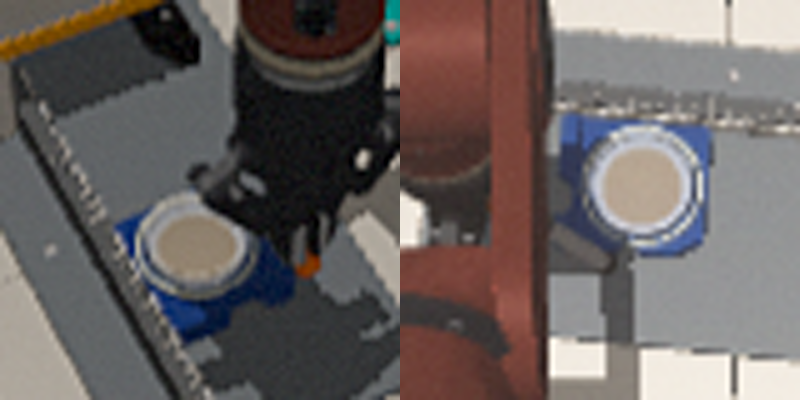

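Picture: the carrier lies flush along the fence strip (top crop (560,113)-(710,127), same slope), dish seated. The stick has yawed in the grip, with its tip lagging at about (615,262). I back off and re-measure the tip.

```bash
cat > rd.py <<'E'
from fit import *
rd=np.array([.549,-.0573,-.109])
def inv(W): W=np.atleast_2d(W); d=W[:,:2]-rd[:2]; c,s=np.cos(rd[2]),np.sin(rd[2]); return np.c_[c*d[:,0]+s*d[:,1],-s*d[:,0]+c*d[:,1],W[:,2]]*1000
def stick(show=False):
    "fit stick axis from clouds: line of dark/orange points close below the TCP, given lean 40 deg, in reader frame"
    o=env.observe(); t=o['position']; tr=inv(t)[0]; out={}
    for n in('side','top'):
        c=cam(n); L=inv(cloud(c).reshape(-1,3)); col=c['color'].reshape(-1,3).max(1)
        hv=cv2.cvtColor(c['color'],cv2.COLOR_RGB2HSV).reshape(-1,3).astype(int); bl=(abs(hv[:,0]-113)<12)&(hv[:,1]>90)
        d=L-tr; s=-d[:,1]  # distance toward -y
        # expected height of axis: tip at s=72,z=-68
        za=-68+(72-s)/np.tan(np.radians(40)); k=(s>8)&(s<88)&(abs(d[:,2]-za)<20)&(abs(d[:,0])<35)&(col<150)&~bl
        out[n]=np.c_[d[k,0],s[k],d[k,2]]
    return o,tr,out
if __name__=='__main__':
    o,tr,out=stick(); print('t',round(o['t'],2),'tcp',o['position'].round(4),'reader',tr.round(1),'F',o['ft_force'].round(1))
    for n,q in out.items():
        print(n,len(q)); 
        for a in range(8,88,10):
            k=q[(q[:,1]>=a)&(q[:,1]<a+10)]
            if len(k)>2: print(a,len(k),np.median(k,0).round(1),k[:,0].min().round(0),k[:,0].max().round(0))
        if len(q): print(' far end s', np.sort(q[:,1])[-4:].round(0), 'low z',np.sort(q[:,2])[:4].round(0))
E
python3 -m creep '[[-1,-0.01,0.001,0,0],[-1,-0.01,0.001,0,0],[-1,-0.01,0.001,0,0],[-1,-0.01,0.001,0,0],[-1,0,0,0.02,0],[-1,0,0,0,0],[-1,0,0,0,0]]'; python3 rd.py
```

```text
t: 12.38
position: [0.5141, 0.1006, 0.1078]
tcp_rot: [0.002, 0.744, 0.668, 0.002]
ft_force: [0.2, -0.7, -1.2]
grip_width: 0.0063
finger_force: 114.9
t 12.38 tcp [0.5141 0.1006 0.1078] reader [-51.9 153.1 107.8] F [ 0.2 -0.7 -1.2]
side 65
8 8 [ 6.6 13.9  5.2] 5.0 8.0
18 6 [ 6.1 21.8 -6.4] 3.0 8.0
28 6 [  4.3  33.3 -24.4] 2.0 5.0
38 6 [  1.4  43.4 -39.1] -0.0 3.0
48 7 [  1.9  52.6 -45.7] -0.0 3.0
58 6 [  0.7  63.5 -62.4] -0.0 3.0
68 11 [ 27.6  75.3 -73.1] -1.0 35.0
78 15 [  9.3  86.2 -99.8] -4.0 33.0
 far end s [87. 87. 87. 87.] low z [-103. -102. -102. -101.]
top 94
28 4 [ -4.   36.1 -19.9] -9.0 1.0
38 12 [ -4.7  42.  -26.9] -9.0 2.0
48 15 [ -5.6  53.7 -43.2] -10.0 1.0
58 12 [ -5.3  64.1 -56.7] -11.0 26.0
68 20 [ -3.   73.3 -70. ] -23.0 32.0
78 31 [ -6.9  84.2 -98.3] -33.0 30.0
 far end s [87. 88. 88. 88.] low z [-103. -103. -102. -102.]
```

```bash
python3 -m creep '[[-1,0.003,0.027,0,0],[-1,0.003,0.026,0,0],[-1,0.018,-0.002,0,0],[-1,0.018,-0.002,0,0],[-1,0.019,-0.002,0,0],[-1,0,0,-0.01,0],[-1,0,0,-0.01,0],[-1,0,0,0,0]]'; python3 -m creep '[[-1,0,0,0,0],[-1,0,0,0,0]]'; python3 rd.py; python3 mk.py .56 .015
```

```text
t: 13.15
position: [0.5735, 0.1496, 0.0851]
tcp_rot: [-0.001, 0.745, 0.667, 0.002]
ft_force: [0.5, 2.6, 3.6]
grip_width: 0.006
finger_force: 116.5
t: 13.32
position: [0.5732, 0.1483, 0.0861]
tcp_rot: [-0.0, 0.744, 0.668, 0.0]
ft_force: [0.9, 3.2, 3.2]
grip_width: 0.0062
finger_force: 116.2
t 13.32 tcp [0.5732 0.1483 0.0861] reader [  1.6 207.   86.1] F [0.9 3.2 3.2]
side 124
8 6 [ 6.4 13.2 -0.9] 6.0 7.0
18 4 [ 7.3 20.3 -0.4] 6.0 8.0
28 6 [  3.9  34.9 -22.1] 1.0 5.0
38 6 [  3.2  42.9 -33.7] 2.0 5.0
48 8 [  3.7  52.5 -47.1] -1.0 6.0
58 18 [  4.1  66.  -77.5] -2.0 34.0
68 38 [ 16.   72.8 -79.5] -19.0 35.0
78 38 [ 16.   83.4 -80.4] -10.0 34.0
 far end s [87. 87. 88. 88.] low z [-87. -84. -84. -84.]
top 164
18 3 [-1.8 27.8  1.4] -5.0 1.0
28 11 [ -2.8  33.3 -11.6] -7.0 2.0
38 15 [ -3.   41.7 -27.2] -8.0 3.0
48 12 [ -3.3  53.6 -41.9] -8.0 2.0
58 23 [ -3.2  65.1 -71.8] -30.0 35.0
68 60 [ -1.6  72.8 -77.3] -33.0 33.0
78 40 [ -4.7  81.9 -77.8] -35.0 32.0
 far end s [86. 86. 87. 88.] low z [-84. -84. -83. -82.]
[0.5732 0.1479 0.0863] [1.5 1.7 2.7]
....................................
.......#..
[... 607 characters left out ...]
...........
......#.#....................#......
.....##.##...................#......
....######..................##......
....#######.................##......
....########...............###......
....##########...........###........
.............#.........###..........
....................................
....................................
....................................
....................................
....................................
[[33.8, 117.6], [44.6, 115.3], [48.4, 112.2], [24.3, 106.2], [45.5, 105.0], [45.9, 101.5], [46.2, 98.1], [46.5, 94.6], [43.3, 90.9], [47.2, 87.8], [46.9, 53.1], [47.2, 49.6], [44.0, 45.9], [44.4, 42.4], [44.7, 39.0], [45.0, 35.6], [45.3, 32.1]]
```

```bash
python3 -m creep '[[-1,0,0,0.003,0],[-1,0,0,0,0],[-1,0,0,0,0]]'; python3 - <<'E'
from rd import *
c=cam('top'); u=proj(c,[.56,.015,.02])[0].astype(int)
for r,k in((14.5,5.5),(10.5,5),(18.5,5),(1,6.5),(23.5,3.5)): print(r,inv(ray(c,u[0]-26+10+k-.5,u[1]-20+6+r,.028))[0].round(1))
P=inv(cloud(c).reshape(-1,3)); g=inv(env.observe()['position'])[0]+[-3,-71.5,-68]; m=(np.linalg.norm(P-g,axis=1)<16)&(P[:,2]>14); print(g.round(0)); print(np.c_[np.argwhere(m.reshape(384,512))[:,::-1],P[m].round(0),c['color'].reshape(-1,3)[m]].astype(int).tolist())
E
```

```text
t: 13.72
position: [0.5722, 0.1468, 0.0883]
tcp_rot: [-0.0, 0.745, 0.668, -0.001]
ft_force: [0.4, -1.0, -2.0]
grip_width: 0.0061
finger_force: 115.0
14.5 [ -2.  113.5  28. ]
10.5 [ 11.6 116.7  28. ]
18.5 [-16.  113.8  28. ]
1 [ 45.1 115.   28. ]
23.5 [-33.6 117.1  28. ]
[ -2. 134.  20.]
[[236, 182, 0, 138, 32, 87, 84, 84], [235, 183, -4, 140, 34, 98, 94, 92], [236, 183, -2, 138, 26, 97, 91, 88], [237, 183, -2, 134, 28, 94, 89, 86], [238, 183, -1, 131, 21, 60, 57, 57], [241, 183, 1, 122, 15, 145, 147, 149], [235, 184, -7, 140, 33, 95, 93, 90], [236, 184, -6, 137, 27, 99, 93, 91], [237, 184, -5, 134, 27, 102, 95, 93], [238, 184, -4, 131, 21, 64, 60, 58], [239, 184, -3, 128, 18, 60, 58, 56], [235, 185, -10, 140, 27, 90, 84, 83], [236, 185, -10, 137, 29, 96, 92, 88], [237, 185, -8, 134, 23, 77, 73, 71], [238, 185, -8, 131, 20, 53, 50, 48], [239, 185, -6, 128, 15, 63, 62, 60]]
```

```bash
python3 -m creep '[[-1,0.003,0,0.0015,0],[-1,0,0,0,0]]'; python3 - <<'E'
from rd import *
o=env.observe(); tr=inv(o['position'])[0]; print(tr.round(1),o['ft_force'].round(1))
for n in('side','top'):
    d=inv(cloud(cam(n)).reshape(-1,3))-tr; d=d[(abs(d[:,0])<75)&(abs(d[:,1])<75)]
    for z in range(55,240,12):
        k=d[(d[:,2]>=z)&(d[:,2]<z+12)]
        if len(k)>3: print(n,z,len(k),'x',np.percentile(k[:,0],[2,50,98]).round(0),'y',np.percentile(k[:,1],[0,2,50,98,100]).round(0))
E
```

```text
t: 13.93
position: [0.5768, 0.1473, 0.0906]
tcp_rot: [0.0, 0.745, 0.667, -0.0]
ft_force: [1.0, -0.4, -1.1]
grip_width: 0.0061
finger_force: 115.0
[  5.4 206.4  90.6] [ 1.  -0.4 -1.1]
side 55 25 x [-7. -2. 16.] y [ 0.  0. 11. 13. 13.]
side 67 50 x [-33.  -5.  32.] y [-8. -3. 11. 15. 17.]
side 79 90 x [-39.  18.  41.] y [-10.  -8.  10.  14.  15.]
side 91 74 x [-48.  -6.  48.] y [-1.  2. 13. 19. 20.]
side 103 92 x [-55.  -6.  57.] y [ 0.  3. 13. 19. 19.]
side 115 165 x [-60.  21.  63.] y [-12.  -9.   9.  21.  23.]
side 127 77 x [-50.  29.  49.] y [-7. -5. 11. 22. 23.]
side 139 26 x [-5. 37. 41.] y [-7. -7.  9. 13. 13.]
side 151 37 x [-13.  32.  39.] y [-6. -5. 21. 38. 38.]
side 163 90 x [-24.  18.  38.] y [-6.  1. 32. 39. 40.]
side 175 92 x [-22.  18.  38.] y [-5. -2. 32. 39. 40.]
side 187 106 x [-24.  21.  38.] y [-6. -6. 30. 39. 40.]
side 199 144 x [-29.  17.  36.] y [-23. -16.  28.  38.  39.]
side 211 78 x [-24.  16.  36.] y [-4. -3. 30. 36. 37.]
side 223 93 x [-21.  20.  36.] y [-7. -4. 28. 37. 39.]
side 235 126 x [-24.  18.  35.] y [-14. -11.  28.  37.  37.]
top 79 4 x [-31. -29. -24.] y [-4. -4. -3. -1. -1.]
top 127 4 x [-41. -40. -30.] y [-10.  -9.   1.   5.   5.]
top 139 13 x [-42. -38. -35.] y [-10. -10.  -1.   9.  10.]
top 151 8 x [-38. -37. -35.] y [-13. -12.  -2.   7.   7.]
top 163 10 x [-37. -36. -33.] y [-16. -16.  -4.  16.  17.]
top 175 11 x [-38. -37. -32.] y [-18. -17.  -5.  16.  18.]
top 187 14 x [-37. -36. -32.] y [-19. -19.  -6.  17.  19.]
top 199 29 x [-37. -32. -25.] y [-21. -20.  -2.  28.  30.]
top 211 9 x [-35. -33. -28.] y [-20. -19. -11.  11.  12.]
top 223 13 x [-35. -34. -28.] y [-22. -21.  -3.  17.  19.]
top 235 36 x [-35. -31. -24.] y [-24. -23.  -6.  23.  26.]
```

```bash
python3 -m creep '[[-1,-0.0007,-0.006,-0.0005,0],[-1,-0.0007,-0.006,0,0],[-1,-0.0006,-0.005,0,0],[-1,-0.0004,-0.004,0,0],[-1,-0.0004,-0.004,0,0],[-1,-0.0004,-0.004,0,0],[-1,0,0,0,0]]'; python3 st.py; python3 -m creep '[[-1,-0.0007,-0.006,0,0],[-1,-0.0007,-0.006,0,0],[-1,-0.0007,-0.006,0,0],[-1,-0.0007,-0.006,0,0],[-1,0,0,0,0]]';  python3 rd.py | grep -v "^[1]8"; python3 mk.py .56 .0
```

```text
t: 14.62
position: [0.5744, 0.1186, 0.0915]
tcp_rot: [0.0, 0.745, 0.667, 0.001]
ft_force: [0.6, 2.8, 1.2]
grip_width: 0.0059
finger_force: 116.9
t14.62 [0.5744 0.1186 0.0915] yaw_y -0.1101 zdir [ 0.002  0.001 -1.   ] F [0.6 2.8 1.2] w0.0059 f117 q [0.08 0.25 1.79 0.   1.1  0.19]
t: 15.03
position: [0.5791, 0.0985, 0.0992]
tcp_rot: [0.003, 0.745, 0.667, 0.01]
ft_force: [0.8, 10.0, 19.9]
grip_width: 0.0057
finger_force: 122.0
t 15.03 tcp [0.5791 0.0985 0.0992] reader [ 13.  158.1  99.2] F [ 0.8 10.  19.9]
side 119
8 4 [ 4.1 10.  -6.2] 3.0 5.0
58 41 [  4.6  63.8 -68.8] -18.0 33.0
68 42 [ 15.7  72.4 -65. ] -20.0 34.0
78 32 [ 14.7  82.5 -65.5] -7.0 34.0
 far end s [86. 86. 86. 87.] low z [-83. -82. -80. -80.]
top 45
58 20 [-10.9  62.5 -71.3] -31.0 32.0
68 18 [ 18.2  71.8 -73.6] -35.0 33.0
78 6 [ 21.2  80.  -68.4] -35.0 34.0
 far end s [79. 81. 85. 88.] low z [-82. -81. -80. -79.]
[0.579  0.0989 0.0991] [ 1.2 10.1 20.1]
....................................
....................................
............#.......................
....................#..#............
.....................###
[... 336 characters left out ...]
.........
....................................
....................................
....................................
....................................
....................................
....................................
........................#...........
.......................##...........
......#...............###...........
##.####..............###............
......#...........####..............
....................................
....................................
....................................
....................................
....................................
[[48.1, 77.5], [47.2, 49.6], [44.0, 45.9], [44.4, 42.4], [48.2, 39.3], [45.0, 35.6], [45.3, 32.1]]
```

```bash
python3 -m creep '[[-1,0.0012,0.01,0,0],[-1,0.0012,0.01,0.002,0],[-1,0.0012,0.01,0.003,0],[-1,0.0012,0.01,0.005,0],[-1,0.001,0.01,0.01,0],[-1,0,0,0,0],[-1,0,0,0,0]]' 120; python3 rd.py
```

```text
t: 15.77
position: [0.577, 0.1451, 0.111]
tcp_rot: [0.001, 0.744, 0.668, 0.0]
ft_force: [-0.3, -0.8, -1.0]
grip_width: 0.0056
finger_force: 117.0
t 15.77 tcp [0.577  0.1451 0.111 ] reader [  5.8 204.2 111. ] F [-0.3 -0.8 -1. ]
side 53
8 6 [ 6.  15.2 -2.2] 5.0 7.0
18 4 [  5.2  19.9 -12.6] 5.0 6.0
28 6 [  3.5  31.  -21.7] 0.0 5.0
38 6 [  1.3  41.2 -37.3] -0.0 4.0
48 8 [  0.9  52.  -51.2] -5.0 2.0
58 9 [ -0.4  62.6 -66.5] -5.0 2.0
68 3 [ -1.5  72.1 -76.3] -4.0 -1.0
78 11 [  14.9   85.8 -101.2] -29.0 32.0
 far end s [86. 87. 87. 87.] low z [-105. -105. -104. -103.]
top 75
18 4 [-4.5 27.2 -3.9] -9.0 -0.0
28 14 [ -4.5  32.5 -18.8] -10.0 1.0
38 13 [ -6.9  43.7 -32.4] -10.0 0.0
48 13 [ -5.9  52.6 -47. ] -11.0 0.0
58 12 [ -6.8  61.9 -58.8] -11.0 -2.0
68 8 [ -8.8  71.2 -70.8] -14.0 -3.0
78 11 [ -14.    85.  -100.7] -32.0 17.0
 far end s [86. 87. 87. 87.] low z [-105. -103. -102. -102.]
```

```bash
python3 mk.py .56 .015; python3 - <<'E'
from rd import *
for n in('top','side'):
    c=cam(n); L=inv(cloud(c).reshape(-1,3)); hv=cv2.cvtColor(c['color'],cv2.COLOR_RGB2HSV).reshape(-1,3).astype(int)
    k=(L[:,0]>-45)&(L[:,0]<45)&(L[:,1]>20)&(L[:,1]<125)&(L[:,2]>32)&(L[:,2]<45); q=L[k]; print(n,'dish top',len(q),q.mean(0).round(1),np.percentile(q,[2,98],axis=0).round(0))
E
```

```text
[0.5761 0.1443 0.11  ] [-0.5  0.4 -1.9]
....................................
.......#............................
......######.#.#.#..................
......#########.........##..........
......########............#####.....
......######...............####.....
......##.##.................###.....
......##.#...................##.....
......##.#....................#.....
......##......................#.....
.....###............................
.....###............................
.......##...........................
........#...........................
....................................
....................................
....................................
....................................
.......###..........................
......####...................#......
.....##.###..................#......
....###.####................##......
.....##.####...............###......
.....##.######............###.......
............###........####.........
....................................
....................................
....................................
....................................
....................................
[[16.3, 115.8], [44.6, 115.3], [48.4, 112.2], [45.2, 108.4], [45.5, 105.0], [45.9, 101.5], [46.2, 98.1], [43.0, 94.3], [46.8, 91.2], [43.7, 87.4], [47.5, 84.3], [48.1, 77.5], [46.9, 53.1], [47.2, 49.6], [44.0, 45.9], [44.4, 42.4], [44.7, 39.0], [45.0, 35.6], [45.3, 32.1]]
top dish top 265 [ 7.9 66.2 37.1] [[-21.  37.  32.]
 [ 37.  97.  42.]]
side dish top 210 [14.8 63.1 35.5] [[-16.  38.  32.]
 [ 39.  95.  39.]]
```

```bash
python3 -m creep '[[-1,0.001,-0.006,-0.006,0],[-1,-0.0007,-0.006,-0.005,0],[-1,-0.0006,-0.005,0,0],[-1,-0.0003,-0.003,0,0],[-1,0,0,0,0]]' 120; python3 -m creep '[[-1,-0.0003,-0.003,0,0],[-1,-0.0003,-0.003,0,0],[-1,0,0,0,0]]'; python3 -m creep '[[-1,-0.0003,-0.003,0,0],[-1,-0.0003,-0.003,0,0],[-1,0,0,0,0]]'; python3 rd.py; python3 mk.py .56 .015
```

```text
t: 16.43
position: [0.5755, 0.1235, 0.0989]
tcp_rot: [-0.0, 0.745, 0.667, -0.0]
ft_force: [-0.2, 0.0, -0.9]
grip_width: 0.0057
finger_force: 117.0
t: 16.68
position: [0.5754, 0.1183, 0.0997]
tcp_rot: [0.0, 0.745, 0.667, 0.0]
ft_force: [-0.1, -0.2, -1.3]
grip_width: 0.0061
finger_force: 117.6
t: 16.93
position: [0.5748, 0.1125, 0.0996]
tcp_rot: [0.0, 0.745, 0.667, 0.0]
ft_force: [0.2, 1.4, -0.8]
grip_width: 0.0061
finger_force: 118.5
t 16.93 tcp [0.5748 0.1125 0.0996] reader [  7.2 171.6  99.6] F [ 0.2  1.4 -0.8]
side 104
8 7 [ 6.7 14.7 -2.2] 4.0 8.0
18 4 [  4.7  21.9 -18.5] 3.0 6.0
28 3 [  3.5  29.7 -35.8] 3.0 4.0
38 3 [  1.   44.5 -48.2] -1.0 2.0
68 49 [  4.   75.1 -74. ] -22.0 25.0
78 37 [ 19.1  82.2 -68.4] -16.0 33.0
 far end s [87. 87. 88. 88.] low z [-84. -81. -81. -80.]
top 91
28 12 [ -4.6  33.6 -28.7] -10.0 2.0
38 12 [ -6.1  42.5 -42.6] -10.0 -0.0
48 12 [ -6.4  54.6 -62.6] -26.0 9.0
58 15 [ -6.3  64.  -73. ] -27.0 32.0
68 28 [ -1.5  72.8 -75.1] -22.0 24.0
78 12 [-23.7  81.9 -75.2] -35.0 26.0
 far end s [84. 84. 84. 84.] low z [-83. -82. -80. -80.]
[0.5747 0.1127 0.0994] [ 0.4 
[... 603 characters left out ...]
....................................
....................................
....................................
....................................
.............................#......
......#.....................##......
....###....................###......
.....##......#............###.......
.............##........####.........
....................................
....................................
....................................
....................................
....................................
[[46.2, 98.1], [46.5, 94.6], [43.3, 90.9], [47.2, 87.8], [47.5, 84.3], [48.1, 77.5], [46.9, 53.1], [47.2, 49.6], [44.0, 45.9], [44.4, 42.4], [44.7, 39.0], [45.0, 35.6], [45.3, 32.1]]
```

```bash
python3 -m creep '[[-1,0,0,0,0],[-1,0,0,0,0],[-1,0,0,0,0],[-1,0,0,0,0]]' 60; python3 -m creep '[[-1,-0.0003,-0.003,0.0015,0],[-1,-0.0003,-0.003,0.0015,0],[-1,0,0,0,0]]';  python3 -m creep '[[-1,-0.0003,-0.003,0.001,0],[-1,-0.0003,-0.003,0.001,0],[-1,0,0,0,0]]'; python3 rd.py | grep -v '^[678]8'; python3 mk.py .56 .015 | tail -1
```

```text
t: 17.42
position: [0.5747, 0.1128, 0.0994]
tcp_rot: [0.0, 0.745, 0.668, 0.0]
ft_force: [-0.2, 1.6, -0.4]
grip_width: 0.0062
finger_force: 118.5
t: 17.67
position: [0.5742, 0.1063, 0.1028]
tcp_rot: [0.0, 0.745, 0.667, 0.0]
ft_force: [0.6, 1.8, 0.4]
grip_width: 0.0063
finger_force: 119.2
t: 17.92
position: [0.5733, 0.1, 0.1045]
tcp_rot: [0.0, 0.745, 0.667, -0.0]
ft_force: [0.2, 1.3, -2.0]
grip_width: 0.0058
finger_force: 118.8
t 17.92 tcp [0.5733 0.1    0.1045] reader [  7.1 159.  104.5] F [ 0.2  1.3 -2. ]
side 124
8 4 [ 5.8 12.5 -7.8] 5.0 7.0
58 15 [  1.1  66.3 -76.6] -12.0 18.0
 far end s [87. 87. 88. 88.] low z [-88. -86. -85. -84.]
top 48
28 6 [ -6.5  34.5 -39.6] -11.0 -2.0
38 5 [ -6.4  43.3 -50.5] -12.0 -3.0
58 8 [  0.1  66.3 -77.5] -12.0 16.0
 far end s [81. 82. 82. 82.] low z [-85. -85. -84. -84.]
[[44.0, 84.0], [44.3, 80.5], [44.6, 77.1], [44.9, 73.7], [44.7, 39.0], [45.0, 35.6], [45.3, 32.1], [45.6, 28.7], [46.0, 25.3], [46.3, 21.9]]
```

```bash
python3 -m creep '[[-1,0.0011,0.01,0,0],[-1,0.0011,0.01,0,0],[-1,0.0007,0.007,0,0],[-1,0,0,-0.005,0],[-1,0,0,-0.005,0],[-1,0,0,0,0],[-1,0,0,0,0]]' 120; python3 rd.py
```

```text
t: 18.65
position: [0.5754, 0.1274, 0.0933]
tcp_rot: [-0.0, 0.745, 0.668, -0.001]
ft_force: [-0.5, 0.0, -1.1]
grip_width: 0.0059
finger_force: 117.1
t 18.65 tcp [0.5754 0.1274 0.0933] reader [  6.1 186.4  93.3] F [-0.5  0.  -1.1]
side 79
8 5 [ 6.6 15.2 -1.4] 4.0 7.0
28 7 [  3.   30.4 -23.9] -2.0 6.0
38 6 [  1.4  44.6 -43. ] -1.0 3.0
48 6 [ -0.1  53.3 -57.5] -4.0 2.0
58 6 [  0.6  63.5 -69. ] -6.0 18.0
68 24 [ 14.8  73.4 -86.5] -5.0 33.0
78 23 [ -6.2  82.7 -88.5] -24.0 29.0
 far end s [87. 87. 88. 88.] low z [-94. -93. -91. -91.]
top 110
28 13 [ -4.9  32.3 -17.2] -9.0 2.0
38 15 [ -4.6  44.2 -30.6] -10.0 1.0
48 11 [ -5.8  53.5 -45.5] -11.0 0.0
58 12 [ -7.   63.3 -62. ] -15.0 -0.0
68 41 [ -2.9  73.4 -84.6] -31.0 33.0
78 18 [ -7.8  81.3 -82.2] -34.0 8.0
 far end s [83. 85. 85. 86.] low z [-91. -90. -89. -89.]
```

```bash
python3 -m creep '[[-1,0,0,-0.003,0],[-1,0.0005,0.005,-0.004,0],[-1,0.0007,0.006,-0.005,0],[-1,0.0006,0.006,-0.0055,0],[-1,0,0,0,0]]' 120; python3 -m creep '[[-1,0.0006,0.0055,-0.006,0],[-1,0.0005,0.005,-0.0065,0],[-1,0.0005,0.0045,-0.0065,0],[-1,0.0004,0.004,-0.007,0],[-1,0,0,0,0]]'; python3 rd.py
```

```text
t: 19.17
position: [0.5789, 0.1471, 0.077]
tcp_rot: [-0.0, 0.744, 0.668, 0.002]
ft_force: [1.1, 2.9, 5.0]
grip_width: 0.006
finger_force: 117.8
t: 19.58
position: [0.5809, 0.1662, 0.0511]
tcp_rot: [-0.0, 0.744, 0.668, 0.002]
ft_force: [0.1, 4.4, 5.0]
grip_width: 0.0055
finger_force: 118.3
t 19.58 tcp [0.5809 0.1662 0.0511] reader [  7.4 225.7  51.1] F [0.1 4.4 5. ]
side 140
28 16 [ 11.3  36.3 -42.4] -10.0 33.0
38 48 [ 13.7  42.8 -42.8] -8.0 34.0
48 40 [ 15.   51.7 -43.8] -8.0 33.0
58 33 [ 18.4  62.2 -43.9] 1.0 34.0
68 3 [ 16.9  69.2 -44.9] 12.0 26.0
 far end s [68. 68. 69. 71.] low z [-49. -48. -48. -47.]
top 150
28 16 [ -8.2  35.6 -40.7] -32.0 30.0
38 45 [ -7.3  43.3 -43.4] -35.0 33.0
48 41 [ -5.8  53.3 -42.7] -32.0 34.0
58 44 [  8.5  62.8 -44.9] -30.0 35.0
68 3 [ 21.   69.  -47.7] 17.0 25.0
 far end s [68. 69. 69. 72.] low z [-51. -49. -48. -48.]
```

```bash
sed -i 's/k=(s>8).*$/k=(s>4)\&(s<118)\&(L[:,2]>12.5)\&(d[:,2]<12)\&(abs(d[:,0])<16)\&(col<150)\&~bl/; s/range(8,88,10)/range(4,118,12)/; s/q\[:,1\]<a+10/q[:,1]<a+12/' rd.py
python3 -m creep '[[-1,0.001,0.005,0.008,0],[-1,0,0,0,0],[-1,0,0,0,0]]' 120; python3 rd.py
```

```text
t: 19.93
position: [0.5815, 0.1687, 0.0594]
tcp_rot: [0.0, 0.745, 0.668, 0.0]
ft_force: [0.2, 1.5, 2.9]
grip_width: 0.0053
finger_force: 119.0
t 19.93 tcp [0.5815 0.1687 0.0594] reader [  7.7 228.2  59.4] F [0.2 1.5 2.9]
side 4
 far end s [  6.  25.  43. 107.] low z [-46. -45.  -2.  11.]
top 81
28 13 [-5.6 35.9  5.3] -10.0 6.0
40 14 [-3.7 46.3 -2.5] -9.0 2.0
52 16 [ -3.8  58.6 -11.4] -10.0 14.0
64 13 [ -6.3  70.4 -19.4] -11.0 1.0
76 11 [ -6.   80.3 -26.7] -12.0 1.0
88 5 [ -4.6  96.6 -39.2] -11.0 0.0
100 8 [ -7.4 103.5 -42.2] -11.0 0.0
 far end s [104. 104. 106. 107.] low z [-47. -47. -46. -46.]
```

```bash
python3 -m creep '[[-1,-0.0005,-0.005,0.003,0],[-1,-0.0005,-0.005,0,0],[-1,-0.0005,-0.005,0,0],[-1,-0.0005,-0.005,0,0],[-1,-0.0005,-0.005,0,0],[-1,-0.0005,-0.005,0,0],[-1,0,0,0,0]]'; python3 -m creep '[[-1,-0.0005,-0.005,0,0],[-1,-0.0005,-0.005,0,0],[-1,-0.0005,-0.005,0,0],[-1,-0.0005,-0.005,0,0],[-1,0,0,0,0]]'; python3 rd.py; python3 mk.py .56 .0
```

```text
t: 20.62
position: [0.5808, 0.1398, 0.0647]
tcp_rot: [0.001, 0.745, 0.667, 0.003]
ft_force: [0.7, 5.1, 6.4]
grip_width: 0.0055
finger_force: 121.7
t: 21.03
position: [0.5803, 0.1211, 0.0662]
tcp_rot: [0.001, 0.745, 0.667, 0.005]
ft_force: [0.8, 8.8, 8.5]
grip_width: 0.0055
finger_force: 122.9
t 21.03 tcp [0.5803 0.1211 0.0662] reader [ 11.7 180.7  66.2] F [0.8 8.8 8.5]
side 21
100 4 [  1.  110.2 -30.4] -6.0 4.0
112 14 [  4.  115.  -31.8] -12.0 16.0
 far end s [116. 116. 116. 118.] low z [-45. -39. -35. -34.]
top 75
28 8 [-5.1 36.8 -2. ] -9.0 2.0
40 17 [-6.5 47.5 -7.7] -12.0 0.0
52 13 [ -5.6  57.9 -17.2] -12.0 15.0
64 15 [ -7.2  70.5 -26.4] -13.0 16.0
76 11 [ -8.8  80.9 -35.6] -13.0 -3.0
88 7 [-11.4  96.7 -47.1] -15.0 -4.0
100 4 [ -8.7 105.6 -47.3] -13.0 0.0
 far end s [101. 101. 110. 112.] low z [-53. -53. -53. -49.]
[0.5796 0.1211 0.0655] [ 0.7  7.3 10. ]
....................................
....................................
.........###.#......................
.........###########................
.........########............##..#..
.........#######..............#####.
.........
[... 414 characters left out ...]
....................
..........##........................
........#####.......................
........##.##...................#...
.......###.###..................#...
.......###.####................##...
.......#########.............####...
...........#######..........###.....
.........................####.......
....................................
....................................
....................................
....................................
[[47.2, 87.8], [47.5, 84.3], [47.8, 80.9], [44.6, 77.1], [48.4, 74.0], [45.3, 70.2], [45.6, 66.8], [45.9, 63.4], [46.2, 59.9], [46.6, 56.5], [46.9, 53.1], [46.6, 18.4], [46.9, 15.0], [43.8, 11.2], [44.1, 7.8], [47.9, 4.7], [44.7, 1.0]]
```

```bash
python3 -m creep '[[-1,-0.0005,-0.003,0.003,0],[-1,-0.0006,-0.005,0.002,0],[-1,-0.0006,-0.005,0,0],[-1,-0.0006,-0.005,0,0],[-1,0,0,0,0]]'; python3 -m creep '[[-1,-0.0006,-0.005,0,0],[-1,-0.0006,-0.005,0,0],[-1,-0.0006,-0.005,0,0],[-1,-0.0006,-0.005,0,0],[-1,0,0,0,0]]'; python3 rd.py | grep -v side; python3 mk.py .56 -.03 | tail -28
```

```text
t: 21.6
position: [0.5809, 0.1053, 0.0739]
tcp_rot: [0.001, 0.746, 0.666, 0.009]
ft_force: [1.9, 14.0, 17.9]
grip_width: 0.0052
finger_force: 126.2
t: 22.02
position: [0.5866, 0.0895, 0.0813]
tcp_rot: [0.004, 0.746, 0.665, 0.018]
ft_force: [5.1, 23.3, 32.9]
grip_width: 0.0053
finger_force: 131.1
t 22.02 tcp [0.5866 0.0895 0.0813] reader [ 21.4 150.   81.3] F [ 5.1 23.3 32.9]
52 3 [ -7.9  59.1 -47. ] -10.0 -8.0
88 11 [  7.5  95.3 -57.4] 1.0 15.0
100 11 [ 11.9 106.6 -53.9] -15.0 16.0
 far end s [107. 108. 108. 109.] low z [-64. -62. -62. -61.]
top 50
4 6 [-11.9  10.9   5.2] -13.0 -8.0
40 11 [-11.6  46.9 -26.5] -15.0 -5.0
52 12 [-10.6  57.4 -42.6] -15.0 8.0
64 7 [-12.6  70.  -52.5] -16.0 14.0
76 10 [-11.1  80.5 -61.3] -16.0 14.0
88 3 [-11.8  90.7 -56.5] -16.0 1.0
 far end s [87. 90. 91. 92.] low z [-69. -68. -68. -67.]
.......########.....................
......######..........#.............
.......####.............#####.......
.......##................####.......
.......##.................###.......
.......#...................##.......
...........................##.......
.............
[... 235 characters left out ...]
..........
....................................
....................................
...........................#........
.......#...................#........
.......#..................##........
.......##................##.........
.......###..............###.........
.......#####...........###..........
..........##.........###............
....................................
....................................
....................................
....................................
[[42.1, 66.4], [45.9, 63.4], [46.2, 59.9], [46.6, 56.5], [46.9, 53.1], [47.2, 49.6], [47.5, 46.2], [47.8, 42.8], [48.2, 39.3], [47.3, 11.6], [44.4, 4.4], [44.7, 1.0], [45.1, -2.5], [45.4, -5.9], [45.7, -9.3]]
```

```bash
python3 -m creep '[[-1,0.0006,0.006,0.002,0],[-1,0.0006,0.006,0.002,0],[-1,0.0006,0.006,0.002,0],[-1,0,0,0.002,0],[-1,0,0,0,0],[-1,0,0,0,0]]'; python3 rd.py;python3 st.py;  python3 mk.py .56 -.03 | tail -28
```

```text
t: 22.67
position: [0.5743, 0.0995, 0.076]
tcp_rot: [-0.0, 0.745, 0.667, 0.002]
ft_force: [0.2, 6.4, 8.8]
grip_width: 0.0054
finger_force: 124.1
t 22.67 tcp [0.5743 0.0995 0.076 ] reader [  8.1 158.6  76. ] F [0.2 6.4 8.8]
side 25
4 4 [5.6 9.9 3.5] 5.0 7.0
16 4 [ 6.  24.8 -5.6] 5.0 7.0
28 4 [ 4.8 33.5 -8.1] 4.0 5.0
52 4 [  3.   56.1 -34.7] 3.0 3.0
64 4 [  2.2  70.8 -48.1] 1.0 3.0
 far end s [ 81.  81.  98. 103.] low z [-59. -57. -55. -53.]
top 70
28 8 [ -3.6  38.3 -12.9] -8.0 2.0
40 13 [ -4.5  46.6 -17.5] -10.0 3.0
52 15 [ -5.   58.9 -28.8] -9.0 1.0
64 14 [ -5.3  70.6 -42.1] -10.0 0.0
76 12 [ -5.9  82.5 -56.2] -11.0 1.0
88 6 [ -4.3  94.1 -55. ] -9.0 1.0
 far end s [ 99.  99. 100. 104.] low z [-63. -59. -59. -58.]
t22.77 [0.5744 0.0994 0.076 ] yaw_y -0.1103 zdir [ 0.003  0.003 -1.   ] F [1.8 5.8 8.1] w0.0053 f124 q [0.05 0.26 1.81 0.   1.06 0.16]
....###########.....................
....########..........#.#...........
....##.####.............#####.......
...###.###...............####.......
...###.##.................###.......
...#####...................##.......
...####.............
[... 307 characters left out ...]
.....
......#.............................
....###....................#........
..######...................#........
..######..................##........
..#######................###........
...#######...............##.........
...#########...........###..........
..........#..........###............
....................................
....................................
....................................
....................................
[[34.1, 76.1], [48.4, 74.0], [48.8, 70.6], [45.6, 66.8], [45.9, 63.4], [46.2, 59.9], [46.6, 56.5], [46.9, 53.1], [47.2, 49.6], [47.5, 46.2], [47.8, 42.8], [48.2, 39.3], [47.3, 11.6], [47.9, 4.7], [44.7, 1.0], [45.1, -2.5], [45.4, -5.9], [45.7, -9.3]]
```

```bash
python3 -m creep '[[-1,0,0,0.003,0],[-1,0,0,0.003,0],[-1,0,0,0,0]]';  python3 -m creep '[[-1,0,0,0.002,0],[-1,-0.0005,-0.004,0.001,0],[-1,-0.0005,-0.004,0.001,0],[-1,0,0,0,0]]'; python3 -m creep '[[-1,-0.0005,-0.004,0.001,0],[-1,-0.0005,-0.004,0.001,0],[-1,-0.0005,-0.004,0.001,0],[-1,-0.0005,-0.004,0.001,0],[-1,0,0,0,0]]'; python3 rd.py;  python3 mk.py .56 -.03 | tail -1
```

```text
t: 23.07
position: [0.5719, 0.0972, 0.0798]
tcp_rot: [-0.0, 0.745, 0.667, -0.002]
ft_force: [-0.1, -0.2, 0.9]
grip_width: 0.0058
finger_force: 122.3
t: 23.4
position: [0.5726, 0.0897, 0.0853]
tcp_rot: [0.001, 0.745, 0.667, 0.0]
ft_force: [-0.1, -0.2, -0.2]
grip_width: 0.0057
finger_force: 123.1
t: 23.82
position: [0.5733, 0.076, 0.0922]
tcp_rot: [0.001, 0.745, 0.667, 0.004]
ft_force: [0.2, 6.9, 8.1]
grip_width: 0.0052
finger_force: 127.2
t 23.82 tcp [0.5733 0.076  0.0922] reader [  9.6 135.1  92.2] F [0.2 6.9 8.1]
side 98
4 8 [ 5.7 11.6 -6. ] 3.0 6.0
16 5 [ 5.8 20.4 -9.5] 3.0 6.0
28 6 [  2.2  34.2 -41.2] -16.0 3.0
40 7 [  0.9  43.4 -57.3] -1.0 2.0
52 6 [ -0.7  56.5 -75.6] -4.0 12.0
64 13 [  2.4  73.2 -68.5] -12.0 15.0
76 34 [  2.5  79.  -63.5] -16.0 16.0
88 12 [ 10.4  92.9 -57.1] -2.0 16.0
100 5 [ 13.6 102.5 -56. ] 11.0 16.0
 far end s [104. 106. 113. 115.] low z [-80. -79. -79. -78.]
top 64
4 4 [-9.2 10.8  2. ] -10.0 -7.0
28 4 [ -5.   39.7 -38.7] -9.0 2.0
40 13 [ -6.7  46.2 -47.6] -12.0 -1.0
52 16 [ -6.8  59.1 -66.1] -12.0 5.0
64 19 [ -4.4  71.6 -68.2] -15.0 13.0
76 8 [ -9.5  77.8 -65. ] -15.0 13.0
 far end s [78. 79. 80. 80.] low z [-78. -76. -75. -72.]
[[46.6, 56.5], [46.9, 53.1], [47.2, 49.6], [47.5, 46.2], [47.8, 42.8], [48.5, 35.9], [47.3, 11.6], [47.9, 4.7], [44.7, 1.0], [45.1, -2.5], [45.4, -5.9], [45.7, -9.3]]
```

```bash
python3 -m creep '[[-1,0.0008,0.007,0,0],[-1,0.0008,0.007,0,0],[-1,0.0008,0.007,0,0],[-1,0.0008,0.007,0,0],[-1,0,0,-0.003,0],[-1,0,0,0,0]]';  python3 rd.py
```

```text
t: 24.47
position: [0.5737, 0.1039, 0.0858]
tcp_rot: [-0.0, 0.744, 0.668, 0.001]
ft_force: [0.2, 2.7, 1.9]
grip_width: 0.0056
finger_force: 124.2
t 24.47 tcp [0.5737 0.1039 0.0858] reader [  7.  163.   85.8] F [0.2 2.7 1.9]
side 50
4 6 [5.7 7.5 0.1] -12.0 6.0
16 7 [ 5.7 18.8 -6.2] 4.0 8.0
28 5 [  3.9  32.6 -23.8] 3.0 5.0
40 8 [  1.4  45.3 -37.8] -0.0 4.0
52 6 [  2.8  56.6 -51. ] -0.0 4.0
64 9 [  2.2  67.6 -68.1] -5.0 4.0
100 7 [ 15.3 106.7 -59.5] 12.0 16.0
 far end s [108. 108. 108. 114.] low z [-73. -73. -72. -72.]
top 62
28 9 [ -5.1  35.1 -18.5] -9.0 2.0
40 15 [ -4.6  44.2 -30.8] -9.0 1.0
52 18 [ -4.5  59.9 -46.2] -10.0 14.0
64 15 [ -4.1  70.  -63.6] -11.0 8.0
 far end s [ 77.  93. 101. 108.] low z [-73. -73. -73. -72.]
```

```bash
python3 -m creep '[[-1,0.0006,0.0054,-0.006,0],[-1,0.0006,0.0054,-0.0055,0],[-1,0.0006,0.0054,-0.006,0],[-1,0.0005,0.0049,-0.0063,0],[-1,0.0005,0.0045,-0.0067,0],[-1,0.0004,0.004,-0.0069,0],[-1,0.0004,0.0035,-0.007,0],[-1,0,0,0,0]]';  python3 -m creep '[[-1,0.0003,0.003,-0.007,0],[-1,0,0,0,0],[-1,0,0,0,0]]'; python3 rd.py
```

```text
t: 25.23
position: [0.5773, 0.1367, 0.0413]
tcp_rot: [-0.0, 0.744, 0.668, 0.0]
ft_force: [0.1, 3.2, 4.0]
grip_width: 0.0057
finger_force: 118.3
t: 25.48
position: [0.5775, 0.1386, 0.0347]
tcp_rot: [0.0, 0.744, 0.668, 0.0]
ft_force: [-0.2, 2.9, 4.5]
grip_width: 0.0053
finger_force: 118.3
t 25.48 tcp [0.5775 0.1386 0.0347] reader [  7.  197.9  34.7] F [-0.2  2.9  4.5]
side 33
52 4 [-1.1 55.6  5.7] -6.0 1.0
88 7 [  1.4  95.7 -11.2] -1.0 4.0
100 10 [  0.3 104.7 -12.6] -4.0 4.0
112 7 [ -1.  114.4 -15.6] -7.0 4.0
 far end s [114. 115. 116. 118.] low z [-22. -21. -18. -18.]
top 52
40 9 [-3.  47.4  8.2] -7.0 10.0
52 11 [-2.3 60.5  6.8] -14.0 4.0
64 12 [-4. 70.  1.] -13.0 1.0
76 8 [-3.8 78.8 -3.4] -12.0 3.0
100 3 [ -8.1 101.  -13.4] -10.0 2.0
112 5 [ -3.8 114.8 -14.2] -10.0 2.0
 far end s [115. 115. 115. 117.] low z [-22. -22. -22. -21.]
```

```bash
python3 -m creep '[[-1,-0.0005,-0.004,0.003,0],[-1,-0.0005,-0.005,0,0],[-1,-0.0005,-0.005,0,0],[-1,-0.0005,-0.005,0,0],[-1,0,0,0,0]]';  python3 -m creep '[[-1,-0.0005,-0.005,0,0],[-1,-0.0005,-0.005,0,0],[-1,-0.0005,-0.005,0,0],[-1,-0.0005,-0.005,0,0],[-1,0,0,0,0]]'; python3 rd.py; python3 mk.py .56 -.03 | tail -28
```

```text
t: 26.0
position: [0.5757, 0.1184, 0.0382]
tcp_rot: [0.001, 0.745, 0.667, 0.0]
ft_force: [0.1, 1.9, 3.4]
grip_width: 0.005
finger_force: 119.0
t: 26.42
position: [0.5733, 0.0986, 0.0378]
tcp_rot: [0.0, 0.745, 0.667, -0.0]
ft_force: [-0.3, 1.5, 3.1]
grip_width: 0.005
finger_force: 118.9
t 26.42 tcp [0.5733 0.0986 0.0378] reader [  7.2 157.6  37.8] F [-0.3  1.5  3.1]
side 20
52 5 [-3.9 62.5 -0.1] -6.0 1.0
64 3 [-2.7 70.  -0.7] -4.0 1.0
100 8 [  0.8 106.  -17.4] -5.0 5.0
112 4 [ -2.  114.2 -20.6] -4.0 1.0
 far end s [112. 114. 115. 115.] low z [-23. -22. -22. -22.]
top 56
40 10 [-3.4 47.8  7.9] -8.0 4.0
52 13 [-5.1 58.2  4.6] -10.0 2.0
64 14 [-4.2 71.2 -0.4] -9.0 1.0
76 5 [-5.2 78.3 -6.8] -16.0 2.0
88 4 [ -3.8  95.1 -13.2] -10.0 2.0
112 8 [ -6.9 114.1 -18.7] -13.0 1.0
 far end s [115. 116. 116. 116.] low z [-25. -25. -24. -24.]
.............##.....................
.............##.#######.............
.............##.#####..........##...
............###.####.............###
............######................##
............#####..................#
............#####...................
....
[... 295 characters left out ...]
............#....................
...............#....................
............####....................
...........######...................
...........######..................#
...........##.####.................#
...........##.#####...............##
.............########...........###.
..............................###...
....................................
....................................
....................................
[[37.0, 45.2], [47.8, 42.8], [48.2, 39.3], [34.5, 34.6], [45.3, 32.1], [45.6, 28.7], [46.0, 25.3], [46.3, 21.9], [46.6, 18.4], [46.9, 15.0], [47.3, 11.6], [46.7, -19.6], [47.0, -23.0], [43.8, -26.7], [44.2, -30.1], [44.5, -33.6], [44.8, -37.0], [45.1, -40.4]]
```

```bash
python3 -m creep '[[-1,-0.0009,-0.008,0,0],[-1,-0.0009,-0.008,0,0],[-1,-0.0009,-0.008,0,0],[-1,-0.0009,-0.008,0,0],[-1,-0.0008,-0.008,0,0],[-1,-0.0008,-0.008,0,0],[-1,-0.0008,-0.008,0,0],[-1,0,0,0,0]]';  python3 rd.py; python3 mk.py .555 -.09 | tail -28
```

```text
t: 27.23
position: [0.5672, 0.0427, 0.0376]
tcp_rot: [0.0, 0.745, 0.667, -0.0]
ft_force: [0.3, 0.1, 2.6]
grip_width: 0.005
finger_force: 118.7
t 27.23 tcp [0.5672 0.0427 0.0376] reader [  7.2 101.4  37.6] F [0.3 0.1 2.6]
side 15
64 5 [-2.5 71.3 -1.2] -7.0 -1.0
76 3 [-3.3 79.6 -7.5] -8.0 -0.0
100 3 [  2.6 109.3 -16.4] -1.0 8.0
112 4 [ -0.5 114.7 -18.5] -4.0 3.0
 far end s [113. 114. 115. 116.] low z [-24. -21. -19. -18.]
top 53
40 5 [-4.5 49.6  5.5] -10.0 3.0
52 16 [-3.9 58.   4.1] -10.0 12.0
64 11 [-3.9 69.6 -1.7] -8.0 3.0
76 8 [-5.6 80.9 -8.4] -14.0 2.0
100 7 [ -8.3 102.  -18.7] -15.0 1.0
112 5 [ -4.6 115.  -18. ] -11.0 -0.0
 far end s [115. 115. 115. 118.] low z [-25. -25. -24. -24.]
....................................
............#####...................
............##########..............
............########................
............######..................
............##.##...................
............##.#....................
...........###.#....................
...........####.....................
...........####.....................
............###.....................
.............##.....................
....................................
....................................
..............#.....................
..............#.....................
..............#.....................
..............#..#..................
...........#####....................
..........######....................
..........#######...................
..........########..................
..........#########.................
................##.##...............
....................................
....................................
....................................
[[24.8, -11.2], [46.0, -12.7], [46.4, -16.1], [46.7, -19.6], [47.0, -23.0], [47.3, -26.4], [44.2, -30.1], [44.5, -33.6], [44.8, -37.0], [45.1, -40.4], [45.5, -43.8]]
```

```bash
python3 -m creep '[[-1,0.0005,-0.007,0,0],[-1,0.0005,-0.007,0,0],[-1,0.0002,-0.007,0,0],[-1,-0.0007,-0.006,0,0],[-1,-0.0007,-0.006,0,0],[-1,0,0,0,0]]'; python3 -m creep '[[-1,-0.0005,-0.005,0,0],[-1,-0.0005,-0.005,0,0],[-1,-0.0005,-0.005,0,0],[-1,0,0,0,0]]';  python3 rd.py; python3 mk.py .55 -.125 | tail -28
```

```text
t: 27.88
position: [0.567, 0.0106, 0.0375]
tcp_rot: [-0.0, 0.745, 0.667, -0.0]
ft_force: [-0.7, 0.6, 2.3]
grip_width: 0.0054
finger_force: 118.5
t: 28.22
position: [0.5653, -0.0044, 0.0373]
tcp_rot: [-0.0, 0.745, 0.668, -0.0]
ft_force: [-0.1, 1.9, 2.9]
grip_width: 0.0052
finger_force: 118.5
t 28.22 tcp [ 0.5653 -0.0044  0.0373] reader [10.5 54.4 37.3] F [-0.1  1.9  2.9]
side 14
64 4 [-3.4 70.3  0.1] -5.0 -1.0
76 5 [-3.1 84.3 -8.2] -7.0 0.0
 far end s [ 93.  96. 108. 114.] low z [-14. -13. -13. -11.]
top 40
52 9 [-5.5 60.2  1.9] -15.0 2.0
64 12 [-6.7 70.2 -0.2] -13.0 -1.0
76 6 [-7.9 79.5 -3.4] -11.0 -2.0
88 3 [-12.4  97.9 -13.9] -13.0 -2.0
100 3 [  2.  111.  -15.2] -2.0 7.0
112 7 [ -9.9 113.  -16.6] -14.0 -3.0
 far end s [113. 115. 116. 116.] low z [-25. -24. -21. -19.]
....................................
................##..................
................###.................
................###.................
...............####.................
...............####.................
...............####.................
...............####.................
...............####.................
...............###..................
...............###..................
................#...................
.................#..................
.................#..................
....................................
.................#..................
.................#..................
....................................
................##..................
..............####..................
..............####..................
..............###...................
..............###...................
................#...................
....................................
....................................
....................................
[[36.3, -58.4], [47.1, -60.9], [47.4, -64.3], [44.2, -68.0]]
```

```bash
for i in 1; do python3 -m creep '[[-1,-0.0004,-0.004,0,0],[-1,-0.0004,-0.004,0,0],[-1,-0.0004,-0.004,0,0],[-1,-0.0004,-0.004,0,0],[-1,0,0,0,0]]'; done; python3 -m creep '[[-1,-0.0004,-0.004,-0.001,0],[-1,-0.0004,-0.004,0,0],[-1,0,0,0,0]]'; python3 -m creep '[[-1,-0.0004,-0.004,-0.001,0],[-1,-0.0004,-0.004,0,0],[-1,0,0,0,0]]'; python3 rd.py | grep -v side; python3 mk.py .55 -.125 | tail -28
```

```text
t: 28.78
position: [0.5651, -0.0183, 0.0384]
tcp_rot: [-0.001, 0.745, 0.667, 0.002]
ft_force: [0.4, 6.6, 5.7]
grip_width: 0.005
finger_force: 120.2
t: 29.03
position: [0.5642, -0.0267, 0.0373]
tcp_rot: [-0.0, 0.745, 0.667, 0.002]
ft_force: [-0.6, 6.3, 5.2]
grip_width: 0.005
finger_force: 119.8
t: 29.28
position: [0.5633, -0.0347, 0.0362]
tcp_rot: [-0.001, 0.745, 0.667, 0.002]
ft_force: [-0.3, 4.9, 4.7]
grip_width: 0.0051
finger_force: 119.6
t 29.28 tcp [ 0.5633 -0.0347  0.0362] reader [11.7 24.1 36.2] F [-0.3  4.9  4.7]
64 3 [-5.  74.1 -1.1] -6.0 -3.0
76 5 [-4.9 84.6 -6.4] -8.0 -1.0
 far end s [ 90.  94. 101. 113.] low z [-14. -11.  -9.  -8.]
top 25
64 10 [-7.  70.8 -2.1] -12.0 9.0
76 6 [-6.3 81.  -2.6] -13.0 -3.0
88 3 [-4.7 88.6 -9.7] -13.0 4.0
 far end s [87. 88. 89. 95.] low z [-24. -23. -10.  -7.]
....................................
....................................
....................................
....................................
....................................
....................................
....................................
............................
[... 412 characters left out ...]
...
....................................
....................................
....................................
....................................
....................................
....................................
....................................
....................................
....................................Traceback (most recent call last):
  File "mk.py", line 11, in <module>
    rd=np.array([.549,-.0573,-.109]); d=W-rd[:2]; co,s=np.cos(rd[2]),np.sin(rd[2]); print(np.c_[co*d[:,0]+s*d[:,1],-s*d[:,0]+co*d[:,1]].__mul__(1000).round(1).tolist())
                                        ~^~~~~~~
ValueError: operands could not be broadcast together with shapes (0,) (2,)
```

```bash
python3 -m creep '[[-1,-0.0003,-0.003,0,0],[-1,-0.0003,-0.003,0,0],[-1,0,0,0,0]]'; python3 -m creep '[[-1,-0.0003,-0.003,0,0],[-1,-0.0002,-0.002,0,0],[-1,0,0,0,0]]'; python3 -m creep '[[-1,-0.0002,-0.002,0,0],[-1,-0.0002,-0.002,0,0],[-1,0,0,0,0]]'; python3 -m creep '[[-1,-0.0001,-0.001,0,0],[-1,-0.0001,-0.001,0,0],[-1,0,0,0,0]]'; python3 rd.py | head -1
```

```text
t: 29.68
position: [0.5627, -0.0404, 0.0362]
tcp_rot: [-0.001, 0.745, 0.667, 0.002]
ft_force: [0.1, 6.4, 5.9]
grip_width: 0.0054
finger_force: 119.7
t: 29.93
position: [0.5619, -0.0458, 0.036]
tcp_rot: [-0.001, 0.745, 0.667, 0.001]
ft_force: [1.0, 5.9, 5.8]
grip_width: 0.0054
finger_force: 119.4
t: 30.18
position: [0.5617, -0.0484, 0.0362]
tcp_rot: [-0.002, 0.745, 0.667, 0.002]
ft_force: [0.2, 10.4, 6.0]
grip_width: 0.0051
finger_force: 120.0
t: 30.43
position: [0.5622, -0.0488, 0.0367]
tcp_rot: [-0.002, 0.745, 0.667, 0.004]
ft_force: [1.6, 13.9, 9.8]
grip_width: 0.0051
finger_force: 120.9
t 30.43 tcp [ 0.5622 -0.0488  0.0367] reader [12.2  9.9 36.7] F [ 1.6 13.9  9.8]
```

```bash
python3 -m creep '[[-1,-0.0002,-0.002,0,0],[-1,-0.0002,-0.002,0,0],[-1,0,0,0,0]]'; python3 -m creep '[[-1,-0.0001,-0.001,-0.0005,0],[-1,0,0,0,0],[-1,0,0,0,0]]'; cat > sd.py <<'E'
from rd import *
c=cam('side'); hv=cv2.cvtColor(c['color'],cv2.COLOR_RGB2HSV).astype(int); bl=(abs(hv[...,0]-113)<12)&(hv[...,1]>100)
W=lambda p: np.r_[T(rd,np.array([p])/1000)[0]]
for p in([50,-100,28],[10,-100,28],[-30,-100,28],[50,-100,8],[-30,-100,8],[-36,-94,32]): print(p,proj(c,W(p))[0].round(1))
u=proj(c,W([10,-100,20]))[0].astype(int)
print(u); b=bl[u[1]-18:u[1]+18,u[0]-28:u[0]+28]; print('\n'.join(''.join('#' if k else '.' for k in r) for r in b))
L=inv(cloud(c).reshape(-1,3)); k=bl.reshape(-1)&(L[:,1]<-70)&(L[:,1]>-150)&(L[:,0]>-45)&(L[:,0]<60)&(L[:,2]<45); q=L[k]; print(len(q),np.nanpercentile(q,[2,10,50,90,98],axis=0).round(1))
E
python3 sd.py; python3 st.py
```

```text
t: 30.78
position: [0.5635, -0.0498, 0.038]
tcp_rot: [-0.003, 0.746, 0.666, 0.007]
ft_force: [2.2, 21.8, 13.4]
grip_width: 0.0049
finger_force: 122.8
t: 31.03
position: [0.5639, -0.0499, 0.0379]
tcp_rot: [-0.003, 0.746, 0.666, 0.008]
ft_force: [3.5, 25.5, 14.1]
grip_width: 0.0047
finger_force: 123.3
[50, -100, 28] [213.8 184.4]
[10, -100, 28] [225.3 180. ]
[-30, -100, 28] [236.7 175.8]
[50, -100, 8] [214.3 188.4]
[-30, -100, 8] [236.9 179.8]
[-36, -94, 32] [239.1 175.6]
[225 181]
........................................................
....................................................#...
.........................................#.....#..#.#...
........................................................
........................................................
....................................................#...
................................................#.......
.............................#.................#........
........................................................
........................................................
.......................................#.....
[... 1007 characters left out ...]
..............................
................................#.......................
........................................................
........................................................
........................................................
........................................................
......................................#.................
........................................................
14 [[  38.6 -118.7    8.3]
 [  39.2 -118.2   14.6]
 [  41.9 -104.2   19.9]
 [  45.2 -101.2   25.9]
 [  45.7 -100.4   27. ]]
t31.08 [ 0.5639 -0.0499  0.0379] yaw_y -0.1132 zdir [ 0.007  0.015 -1.   ] F [ 2.8 24.6 14.1] w0.0051 f123 q [-0.22  0.29  1.87  0.02  0.98 -0.12]
```

```bash
python3 -m creep '[[-1,0.0003,0.003,0,0],[-1,0.0003,0.003,0.001,0],[-1,0.0003,0.003,0.001,0],[-1,0.0006,0.006,0.001,0],[-1,0.0009,0.008,0.001,0],[-1,0.001,0.01,0,0],[-1,0.002,0.02,0.0,0],[-1,0.003,0.03,0.01,0]]'; python3 -m creep '[[-1,0.003,0.03,0.02,0],[-1,0.003,0.03,0.03,0],[-1,0,0,0.03,0],[-1,0,0,0,0],[-1,0,0,0,0]]'; python3 sd.py; python3 rd.py
```

```text
t: 31.75
position: [0.5665, 0.0237, 0.0465]
tcp_rot: [-0.001, 0.745, 0.667, -0.002]
ft_force: [-0.5, -1.5, 0.7]
grip_width: 0.0049
finger_force: 118.3
t: 32.17
position: [0.576, 0.0854, 0.13]
tcp_rot: [0.001, 0.744, 0.668, 0.002]
ft_force: [-0.4, 0.5, -1.3]
grip_width: 0.0049
finger_force: 123.4
[50, -100, 28] [213.8 184.4]
[10, -100, 28] [225.3 180. ]
[-30, -100, 28] [236.7 175.8]
[50, -100, 8] [214.3 188.4]
[-30, -100, 8] [236.9 179.8]
[-36, -94, 32] [239.1 175.6]
[225 181]
........................................................
........................................................
........................................................
........................................................
........................................................
........................................................
........................................................
........................................................
........................................................
...........................................##...........
........................................###......
[... 1476 characters left out ...]
   11.3]
 [   6.  -105.5   21.7]
 [  38.7  -99.1   27.6]
 [  44.4  -97.4   30. ]]
t 32.22 tcp [0.5741 0.0847 0.1279] reader [  9.5 143.9 127.9] F [ 0.1 -0.5 -1.1]
side 46
4 7 [ 6.5 13.2  1.3] 5.0 7.0
16 8 [ 7.6 22.3 -3. ] 6.0 8.0
28 5 [  4.7  37.7 -19.9] 4.0 6.0
40 7 [  4.8  48.5 -29.2] -1.0 6.0
52 8 [  4.4  57.5 -41.4] -0.0 6.0
64 8 [  4.6  69.3 -56.8] 1.0 7.0
76 3 [  2.5  76.8 -61.7] 2.0 5.0
 far end s [75. 76. 77. 82.] low z [-64. -64. -63. -63.]
top 70
28 6 [ -3.  38. -17.] -9.0 3.0
40 18 [ -3.7  44.5 -23.6] -13.0 3.0
52 16 [ -4.1  58.  -37.3] -15.0 3.0
64 16 [ -3.7  70.8 -52.6] -9.0 14.0
76 11 [ -2.3  81.9 -62.4] -8.0 16.0
 far end s [ 85.  86.  86. 111.] low z [-115. -115. -115. -115.]
```

Carrier is home: the push met a hard stop at 25 N and the tail lies at about y = -100. Now I return the stick.

```bash
python3 -m creep '[[-1,0,0,0.035,0],[-1,0,0,0.035,0],[-1,-0.02,0.031,0,0.041],[-1,-0.02,0.031,0,0.041],[-1,-0.02,0.031,0,0.041],[-1,-0.02,0.031,0,0.041],[-1,-0.02,0.031,0,0.041],[-1,-0.02,0.031,0,0.041]]'; python3 -m creep '[[-1,-0.02,0.030,0,0.042],[-1,0,0,0,0],[-1,0,0,0,0],[-1,0,0,0,0]]'; python3 st.py; sed 's/rd=np.array(.*/rd=np.array([.441,.2485,.179])/' rd.py > rs.py; python3 rs.py
```

```text
t: 32.98
position: [0.4522, 0.2702, 0.1958]
tcp_rot: [-0.001, 0.657, 0.754, -0.002]
ft_force: [1.2, 0.9, -1.0]
grip_width: 0.0051
finger_force: 123.9
t: 33.32
position: [0.4338, 0.2991, 0.1965]
tcp_rot: [-0.0, 0.641, 0.767, -0.002]
ft_force: [0.5, -0.3, -1.0]
grip_width: 0.0053
finger_force: 123.8
t33.32 [0.4338 0.2991 0.1965] yaw_y 0.1786 zdir [-0.003 -0.002 -1.   ] F [ 0.5 -0.3 -1. ] w0.0053 f124 q [ 0.47  0.01  1.85 -0.    1.28  0.29]
t 33.32 tcp [0.4338 0.2991 0.1965] reader [  2.   51.1 196.5] F [ 0.5 -0.3 -1. ]
side 431
4 18 [ 4.4 10.1 -0. ] -12.0 7.0
16 29 [ 6.  21.8 -1.3] -9.0 13.0
28 101 [   3.    34.3 -130. ] -16.0 16.0
40 87 [   3.8   45.5 -132.2] -16.0 13.0
52 70 [   4.9   58.1 -142.9] -16.0 13.0
64 62 [   3.7   70.1 -153.4] -16.0 13.0
76 48 [   2.8   82.1 -167.5] -16.0 12.0
88 16 [  -3.4   90.7 -177.1] -15.0 12.0
 far end s [93. 94. 95. 99.] low z [-184. -184. -184. -184.]
top 273
4 7 [  -7.5   11.6 -177.8] -15.0 -2.0
16 22 [-5.1 24.8  4.7] -15.0 6.0
28 50 [  -3.    33.7 -122.5] -16.0 5.0
40 45 [  -1.5   45.4 -115.5] -16.0 5.0
52 42 [  -2.6   57.3 -138.1] -14.0 5.0
64 53 [  -2.6   69.9 -160.8] -15.0 9.0
76 37 [  -1.4   81.  -171. ] -16.0 9.0
88 17 [  -3.7   90.7 -179. ] -14.0 11.0
 far end s [94. 95. 95. 98.] low z [-184. -184. -183. -183.]
```

```bash
python3 - <<'E'
from h import *
o=env.observe(); print(o['position'].round(4)); g=np.array([.4445,.2215,.131])
for n in('side','top'):
    c=cam(n); P=cloud(c); s=(np.linalg.norm(P-g,axis=2)<.045)&(P[...,2]>.1); Q=P[s]; u=np.argwhere(s)[:,::-1]; i=np.argsort(Q[:,1])
    print(n,len(Q)); print(np.c_[u,(Q*1000).round(0)][i][:16].astype(int).tolist())
    R=Q[(Q[:,1]>.235)&(Q[:,1]<.275)]; A=np.polyfit(R[:,1],R[:,2],1); B=np.polyfit(R[:,1],R[:,0],1); print('lean',np.degrees(np.arctan(1/A[0]/.984)),'xslope',B[0],'x at y.222',np.polyval(B,.222))
E
```

```text
[0.4348 0.2987 0.1972]
side 56
[[327, 229, 450, 215, 131], [328, 228, 448, 216, 136], [329, 228, 445, 216, 133], [327, 230, 452, 217, 131], [330, 228, 444, 218, 135], [328, 229, 451, 218, 136], [327, 231, 454, 219, 130], [328, 230, 451, 219, 133], [329, 229, 449, 220, 138], [331, 228, 445, 222, 141], [329, 230, 451, 223, 137], [328, 231, 454, 223, 135], [328, 232, 453, 223, 130], [329, 231, 451, 224, 134], [330, 229, 450, 225, 144], [332, 228, 444, 225, 143]]
lean 58.86423081305909 xslope -0.2155499866755344 x at y.222 0.4524639318408746
top 50
[[190, 214, 447, 215, 134], [190, 213, 450, 215, 134], [189, 214, 447, 218, 137], [189, 213, 450, 218, 136], [189, 212, 453, 218, 136], [189, 215, 444, 219, 134], [188, 213, 450, 221, 138], [188, 215, 444, 221, 137], [188, 212, 453, 222, 136], [188, 214, 447, 222, 135], [187, 214, 446, 223, 143], [187, 215, 443, 224, 139], [187, 212, 453, 225, 135], [187, 213, 450, 225, 134], [186, 213, 449, 226, 144], [186, 214, 446, 226, 143]]
lean 52.38206312716364 xslope -0.1817923460882565 x at y.222 0.4467548249751695
```

```bash
python3 -m creep '[[-1,-0.0055,0.0025,0,0],[-1,0,0,-0.03,0],[-1,0,0,-0.03,0],[-1,0,0,-0.02,0],[-1,0,0,-0.01,0],[-1,0,0,0,0],[-1,0,0,0,0]]'; python3 st.py; python3 -m creep '[[-1,0,0,-0.005,0],[-1,0,0,-0.004,0],[-1,0,0,0,0]]'; python3 st.py
```

```text
t: 34.1
position: [0.4291, 0.3025, 0.1085]
tcp_rot: [-0.0, 0.641, 0.767, -0.0]
ft_force: [0.4, -0.1, -1.3]
grip_width: 0.0053
finger_force: 123.9
t34.10 [0.4291 0.3025 0.1085] yaw_y 0.1783 zdir [-0. -0. -1.] F [ 0.4 -0.1 -1.3] w0.0053 f124 q [0.48 0.11 1.93 0.   1.11 0.3 ]
t: 34.35
position: [0.4299, 0.3032, 0.1001]
tcp_rot: [0.0, 0.641, 0.767, 0.001]
ft_force: [-0.7, 0.3, -0.6]
grip_width: 0.0053
finger_force: 123.7
t34.35 [0.4299 0.3032 0.1001] yaw_y 0.1789 zdir [ 0.002  0.001 -1.   ] F [-0.7  0.3 -0.6] w0.0053 f124 q [0.48 0.12 1.93 0.   1.09 0.3 ]
```

```bash
python3 -m creep '[[-1,0,0,-0.003,0],[-1,0,0,0,0]]'; python3 -m creep '[[-1,0,0,-0.003,0],[-1,0,0,0,0]]'; python3 -m creep '[[-1,0,0,-0.002,0],[-1,0,0,0,0]]';python3 -m creep '[[-1,0,0,-0.002,0],[-1,0,0,0,0]]'
```

```text
t: 34.52
position: [0.4308, 0.3048, 0.0986]
tcp_rot: [0.0, 0.641, 0.767, 0.003]
ft_force: [-1.6, 2.8, 5.3]
grip_width: 0.0048
finger_force: 125.9
t: 34.68
position: [0.4318, 0.3064, 0.0972]
tcp_rot: [-0.0, 0.641, 0.767, 0.005]
ft_force: [-1.2, 4.1, 8.8]
grip_width: 0.0051
finger_force: 127.3
t: 34.85
position: [0.431, 0.3038, 0.0937]
tcp_rot: [0.001, 0.641, 0.768, 0.002]
ft_force: [0.8, -0.5, -0.5]
grip_width: 0.005
finger_force: 124.0
t: 35.02
position: [0.4291, 0.3021, 0.0891]
tcp_rot: [0.0, 0.641, 0.768, -0.0]
ft_force: [0.3, -1.8, 1.1]
grip_width: 0.0053
finger_force: 123.3
```

```bash
python3 - <<'E'
from m import *
import sys
for n,c0,b in(('top',top,(166,206,206,232)),('side',side,(310,238,352,262))):
    c=cam(n)
    for q in(c0,c):
        g=cv2.cvtColor(q['color'],cv2.COLOR_RGB2GRAY)[b[1]:b[3],b[0]:b[2]]
        print(n); print('\n'.join(''.join(' .:-=+*#%@'[min(9,int(v)//22)] for v in r) for r in g))
E
```

```text
top
@@@@@@@@@@@@@@@@@@@@@@@@@@@@@@@@@@@@@@@@
@@@@@@@@@@@@@@@@@@@@@@@@@@@@@%##*++@@@@@
@@@@@@@@@@@@@@@@@@@@@@@@%##+++++===%@@@@
@@@@@@@@@@@@@@@@@@%##*+++++====*%==*@@@@
@@@@@@@@@@@@@%##+++++==========+%*==@@@@
@@@@@@@@#**+++++============+===++==@@@@
@@@@@@%*+++====================+++=-@@@@
@@@@@@%+*%*===================--==+=@@@@
@@@@@@@**%*+=-----------------::--==%@@@
@@@@@@@*=+=--::::::::::::::::::---==*@@@
@@@@@@@*==--::::::::::----====-:--===@@@
%#**+++++==--===-=++++++++++++----===@@@
**++++++++=-++++==++++++++++++-:--===@@@
**++++++==+==+++==+++++++++===-:-:-==@@@
+*++=====+===+==-------------::-::-==%@@
+=------------::-::::::::::::::::--==*@@
*++*#%%%+-----::::::::::::::-==--====*@@
@@@@@@@@*----::--::------======--==+==@@
@@@@@@@@*--======----=======+===-=**+-@@
@@@@@@@@#+======+==========++===-+%%+=@@
@@@@@@@@%+==================+===-=*++=+@
@@@@@@@@@*=================+===--=====+@
@@@@@@@@@*=++======+==+====+===---=+#@@@
@@@@@@@@@*+#@*=+====+======+===-=@@@@@@@
@@@@@@@@@#+##+==+======-===+===-=@@@@@@@
@@@@@@@@@#+=====-==+#@@+===+===-+@@@@@@@
top
@@@@@@@%***@@@@@@@@@@#@@@@
[... 2413 characters left out ...]
-. .-===-.:-
############=---=++-........:::. .:-==:.:-
###########+.:=++=:::::...      ..::--....
##########*=.:===-:::--::::....  .:::..:. 
#########*=: .------------:.::::.:::......
#######*+-:. .::::::------:.---:::::... . 
######*=-:.       ..::::::..---:::.:::..  
#####*=-:.              .. .:-:. :.:.::.. 
####*=--:                    :. ......... 
###*=:--:. .                    =-:. ...:.
##*--=---:.                    .--*+:.....
#+-:+*=----.                  ...:*+***+-:
#-::=*=----::.........  . .. ......:*%%#**
#-:--=-------:.......................+**##
#=::--------:.........................--**
#*-::-------:..........................---
##**-::-----............................--
```

```bash
cat > ck.py <<'E'
from m import *
for n,c0,b in(('top',top,(166,212,206,224)),('side',side,(318,244,352,256))):
    c=cam(n)
    for q in(c0,c):
        g=cv2.cvtColor(q['color'],cv2.COLOR_RGB2GRAY)[b[1]:b[3],b[0]:b[2]]
        print(n); print('\n'.join(''.join(' .:-=+*#%@'[min(9,int(v)//22)] for v in r) for r in g))
E
python3 -m creep '[[-1,0.0005,-0.003,0.001,0],[-1,0.0005,-0.003,0.001,0],[-1,0.0005,-0.002,0.001,0],[-1,0,0,0,0],[-1,0,0,0,0]]'; python3 ck.py
```

```text
t: 35.53
position: [0.4301, 0.2943, 0.0919]
tcp_rot: [-0.0, 0.641, 0.767, -0.0]
ft_force: [-0.8, 0.4, -1.1]
grip_width: 0.0052
finger_force: 123.9
top
@@@@@@%*+++====================+++=-@@@@
@@@@@@%+*%*===================--==+=@@@@
@@@@@@@**%*+=-----------------::--==%@@@
@@@@@@@*=+=--::::::::::::::::::---==*@@@
@@@@@@@*==--::::::::::----====-:--===@@@
%#**+++++==--===-=++++++++++++----===@@@
**++++++++=-++++==++++++++++++-:--===@@@
**++++++==+==+++==+++++++++===-:-:-==@@@
+*++=====+===+==-------------::-::-==%@@
+=------------::-::::::::::::::::--==*@@
*++*#%%%+-----::::::::::::::-==--====*@@
@@@@@@@@*----::--::------======--==+==@@
top
%@@@@@%+---------------------++++++=@@@@
+@@@@@@+-==--------------------==++=@@@@
+@@@@@@*-==---::-:::::::::::::::--+=%@@@
-@@@@@%=---:::::::::::::::::::::--+=*@@@
:#@@@%*=---:::::::::::::::::::::--===@@@
:=*%*===---::::::::-:------====:--++=@@@
::-==--------==----===========--:-++=@@@
:-----------====--=============::--+=@@@
:::----------===--=======-----::::-+=%@@
:----------:----:::::::::::::::::--+=*@@
:----::::-:::::::::::::::::::--:-+++=*@@
::
[... 188 characters left out ...]
:. ... ....... ::..:--------==
#*=:. -----------::-=-:--:---::-==
+-:. .===========--==-:.:.:.:.::-=
::.  .-----------:--=: ........:-=
:.    ........ .. .:-:....:.....:-
:                  .::  .........-
:.                      =-..... ..
-:.                    .==*******=
side
######*=:=-=----:.:::-:::--:...:-.
#####*=:-*+:.::..:-----::::.... . 
####*=::-+-......:::::::::.....   
###*=:.....             :..  ...  
##*=:..:::::::::::...:..:::.      
#*=:. :---:-:----:.:--:::::::.    
+-:.  :----------:.:--:..:.:::. . 
::.   .:::::::::::.:--: ......:   
:.     ........... .::. ..:.....  
:                       --.. . . .
-.  .                   -#+--::.::
-:.                     .*+*******
```

```bash
python3 -m creep '[[-1,0.0005,0,-0.001,0],[-1,0,0,-0.001,0],[-1,0,0,0,0]]'; python3 -m creep '[[0.0,0,0,0,0],[0,0,0,0,0],[0.3,0,0,0,0],[1,0,0,0,0],[1,0,0,0,0],[1,0,0,0,0],[1,0,0,0,0],[1,0,0,0,0]]' 60; python3 ck.py
```

```text
t: 35.88
position: [0.4313, 0.2952, 0.0909]
tcp_rot: [-0.0, 0.641, 0.767, 0.001]
ft_force: [-1.0, 1.4, 2.6]
grip_width: 0.0049
finger_force: 125.0
t: 36.55
position: [0.431, 0.2946, 0.0903]
tcp_rot: [0.0, 0.641, 0.767, 0.0]
ft_force: [-0.1, 0.1, 0.1]
grip_width: 0.0855
finger_force: 0.0
top
@@@@@@%*+++====================+++=-@@@@
@@@@@@%+*%*===================--==+=@@@@
@@@@@@@**%*+=-----------------::--==%@@@
@@@@@@@*=+=--::::::::::::::::::---==*@@@
@@@@@@@*==--::::::::::----====-:--===@@@
%#**+++++==--===-=++++++++++++----===@@@
**++++++++=-++++==++++++++++++-:--===@@@
**++++++==+==+++==+++++++++===-:-:-==@@@
+*++=====+===+==-------------::-::-==%@@
+=------------::-::::::::::::::::--==*@@
*++*#%%%+-----::::::::::::::-==--====*@@
@@@@@@@@*----::--::------======--==+==@@
top
#@@@@%+----------------------++++++=@@@@
+@@@@@*-===---------------------=++=@@@@
+@@@@@#-===--::::-:::::::::::::---+=%@@@
-@@@@@#=---:::::::::::::::::::::--+=*@@@
-%@@@%*=---:::::::::::::::::::::--+==@@@
-*##+==----::::::::----========-:-++=@@@
:-==-------:-===--=============-:-++=@@@
------------====--=======
[... 329 characters left out ...]
:. ... ....... ::..:--------==
#*=:. -----------::-=-:--:---::-==
+-:. .===========--==-:.:.:.:.::-=
::.  .-----------:--=: ........:-=
:.    ........ .. .:-:....:.....:-
:                  .::  .........-
:.                      =-..... ..
-:.                    .==*******=
side
######*=:==:----:.    .::   ... ..
#####*=:-*+::.:...  ......   .....
####*=:::+-.......  ....     .....
###*=:.....     .. . ...     :....
##*=:.::::::::::.    .   .  ...  :
#*=:..:-:::---::.       ..  ... ::
+-:.  :--------:      . .   .. .::
-:.   :::::::::. ....    .  .. :::
:.     .  .....   .... ..  .....::
.                  .....   . ....:
:.    .            .... . ..:. . .
-:.         .        .    :::=+=++
```

```bash
python3 -m creep '[[1,0,0,0.01,0],[1,0,0,0.03,0],[1,0,0,0.04,0],[1,0,0,0.04,0],[1,-0.02,0.035,0.01,0],[1,-0.025,0.035,0,0],[1,-0.025,0.035,0,0],[1,-0.025,0.035,0,0]]'; python3 -m creep '[[1,-0.025,0.035,0,0],[1,-0.025,0.035,0,0],[1,-0.025,0.035,0,0],[1,-0.025,0.035,0,0],[1,0,0,0,0],[1,0,0,0,0]]'; python3 ck.py; python3 sd.py | tail -34; python3 - <<'E'
from rd import *
top0,side0=top,side
for n,c0 in(('top',top0),('side',side0)):
    c=cam(n); d=cv2.absdiff(c['color'],c0['color']).max(2)>60; m,_,st,ce=cv2.connectedComponentsWithStats(d.astype(np.uint8),connectivity=8)
    print(n,[(st[i,:4].tolist(),int(st[i,4])) for i in range(1,m) if st[i,4]>6])
    hsv=cv2.cvtColor(c['color'],cv2.COLOR_RGB2HSV).astype(int); o=(abs(hsv[...,0]-10)<7)&(hsv[...,1]>140); b=(160,210,182,228) if n=='top' else (325,235,370,265)
    P=np.argwhere(o)[:,::-1];s=(P[:,0]>b[0])&(P[:,0]<b[2])&(P[:,1]>b[1])&(P[:,1]<b[3]);P=P[s];print('orange',len(P),P.min(0),P.max(0),P.mean(0))
E
```

```text
t: 37.32
position: [0.3379, 0.4328, 0.2223]
tcp_rot: [0.0, 0.642, 0.767, 0.001]
ft_force: [0.6, -0.1, -0.3]
grip_width: 0.0857
finger_force: 0.0
t: 37.82
position: [0.2398, 0.5683, 0.2208]
tcp_rot: [0.0, 0.639, 0.769, 0.0]
ft_force: [0.5, 0.9, 0.2]
grip_width: 0.0852
finger_force: 0.0
top
@@@@@@%*+++====================+++=-@@@@
@@@@@@%+*%*===================--==+=@@@@
@@@@@@@**%*+=-----------------::--==%@@@
@@@@@@@*=+=--::::::::::::::::::---==*@@@
@@@@@@@*==--::::::::::----====-:--===@@@
%#**+++++==--===-=++++++++++++----===@@@
**++++++++=-++++==++++++++++++-:--===@@@
**++++++==+==+++==+++++++++===-:-:-==@@@
+*++=====+===+==-------------::-::-==%@@
+=------------::-::::::::::::::::--==*@@
*++*#%%%+-----::::::::::::::-==--====*@@
@@@@@@@@*----::--::------======--==+==@@
top
@@@@@@%*+++==================+==++=-@@@@
@@@@@@%+*%*============+=======-==+=@@@@
@@@@@@@**%*==------------------:--==%@@@
@@@@@@@*++=--:-:::::::::::::::::--==*@@@
@@@@@@@#+==-::::::::::::::::-:-:--===@@@
%#*#***====-:-------===+++++++=-:-===@@@
*+++++++=++--+++==+++++*++**+*+-::=+=@@@
*++++++++++-+++*==+*+++++++
[... 2941 characters left out ...]
, 26, 18], 212), ([4, 301, 35, 24], 222), ([4, 317, 13, 23], 99), ([44, 323, 3, 3], 7), ([214, 325, 19, 15], 138), ([57, 332, 14, 13], 88), ([289, 332, 4, 6], 14), ([7, 341, 8, 9], 35), ([38, 347, 6, 6], 20), ([10, 350, 13, 10], 62), ([71, 350, 15, 6], 57), ([283, 355, 13, 29], 90), ([0, 362, 7, 8], 30), ([214, 363, 5, 7], 25), ([58, 378, 21, 6], 68)]
orange 46 [164 218] [176 222] [169.60869565 219.54347826]
side [([433, 56, 16, 2], 21), ([369, 75, 1, 12], 12), ([380, 75, 2, 7], 9), ([353, 137, 4, 2], 7), ([426, 169, 6, 5], 16), ([394, 172, 13, 17], 95), ([240, 213, 38, 24], 240), ([499, 254, 13, 26], 149), ([430, 278, 27, 39], 357)]
orange 108 [329 244] [355 255] [347.47222222 250.27777778]
```

```bash
python3 -c "
from plant import env
print(env.hand_in())"
```

```text
the job is handed in; nothing more can be done
None
```

I squared the carrier against the fence and fed it to a hard stop at about 25 N, with the tail measuring home; I didn't directly confirm the ball click or the dish's seating at the end. The stick is back in its rest within about 2 mm, a before/after picture check showed nothing else on the bench moved, and the job was handed in at about 38 s.

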